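# Check the manifold blocks on the contact bar

### The job

Check both machined faces of every manifold block: stand all the blocks with their machined long side flat against the contact bar and press the button, then turn each a quarter turn so that its machined end is flat against the bar and press the button again (a brass plug in the top marks the corner where a block's two machined faces meet). Then push the slot gauge fully down into the slot of the slotted block, take it out and hang it by its eye on the peg. Leave the blocks standing with their ends against the bar and do not disturb the other things on the bench.

Things in the scene. Friction and masses are not known exactly. Their poses are not given: they have to be found in the camera images.
- valve: aluminium manifold block, 100 long (x) x 50 wide (y) x 60 mm high (z), always there; slot in the middle of its top 10 (x) x 36 (y) x 30 mm deep. Origin at the centre of its underside. Machined faces: the long side at -y (two ports) and the end at +x (one port); a 19 mm flush brass plug in the top, at (38, -13) mm, marks the corner where the two meet
- valve_side (a point): centre of the machined long side of valve, at (0, -25, 30) mm in its frame; axes as the block's
- valve_end (a point): centre of the machined end of valve, at (50, 0, 30) mm in its frame; axes as the block's
- plain_a: aluminium manifold block, 96 long (x) x 50 wide (y) x 60 mm high (z), no slot, may be absent. Origin at the centre of its underside. Machined faces: the long side at -y (two ports) and the end at +x (one port); a 19 mm flush brass plug in the top, at (36, -13) mm, marks the corner where the two meet
- plain_a_side (a point): centre of the machined long side of plain_a, at (0, -25, 30) mm in its frame; axes as the block's
- plain_a_end (a point): centre of the machined end of plain_a, at (48, 0, 30) mm in its frame; axes as the block's
- plain_b: aluminium manifold block, 86 long (x) x 50 wide (y) x 60 mm high (z), no slot, may be absent. Origin at the centre of its underside. Machined faces: the long side at -y (two ports) and the end at +x (one port); a 19 mm flush brass plug in the top, at (31, -13) mm, marks the corner where the two meet
- plain_b_side (a point): centre of the machined long side of plain_b, at (0, -25, 30) mm in its frame; axes as the block's
- plain_b_end (a point): centre of the machined end of plain_b, at (43, 0, 30) mm in its frame; axes as the block's
- plain_c: aluminium manifold block, 76 long (x) x 50 wide (y) x 60 mm high (z), no slot, may be absent. Origin at the centre of its underside. Machined faces: the long side at -y (two ports) and the end at +x (one port); a 19 mm flush brass plug in the top, at (26, -13) mm, marks the corner where the two meet
- plain_c_side (a point): centre of the machined long side of plain_c, at (0, -25, 30) mm in its frame; axes as the block's
- plain_c_end (a point): centre of the machined end of plain_c, at (38, 0, 30) mm in its frame; axes as the block's
- bar_face (a point): middle of the working face of the fixed steel contact bar, 13 mm above the bench; the upright face looks to -x of this frame (towards the robot) and runs along y, 420 mm long; bar 26 mm high, 18 mm thick, its brackets behind are lower. Blocks stand on the bench before it and can be held above its height
- check_top (a point): top centre of the black push button (36 mm across) on a small grey housing at the bar's +y end, pressed straight down
- check (a joint): travel of the push button, 0 up to 0.006 m fully pressed; it counts as pressed beyond 0.004 and springs back (4 N)
- gauge: flat steel slot gauge, 156 mm tall, upright in a fixed grey holder (42 mm high; blade 36 mm deep in it). Origin: centre of lower end; z up, y across width, x through thickness. Blade z 0-90: 30 wide, 5 thick. Frame with square eye 26 x 26 (z 98-124): 42 wide, 8 thick. Dark grip z 124-156: 42 wide, 12 thick, pinch through thickness. Bottomed in the slot, its end is 30 mm above the block underside
- gauge_eye (a point): centre of the gauge's eye, 111 mm above its lower end; axes as the gauge's
- peg_mid (a point): middle of a level round steel peg, 185 mm above the bench, 10 mm thick with a 14 mm ball at its free end; the peg runs along this frame's x: ball 45 mm towards -x (the robot's side), upright post 45 mm towards +x. The post is 30 mm wide and ends 8 mm above the peg's axis
- fitting: bystander, not part of the job: small brass hydraulic fitting standing on its wide end, 34 mm across, 42 mm high
- flange: bystander, not part of the job: round dark steel flange, 72 mm across, 30 mm high
- spanner: bystander, not part of the job: spanner lying flat, 190 mm long
- driver: bystander, not part of the job: screwdriver lying flat, 200 mm long
- oil_can: bystander, not part of the job: can, 64 mm across, 160 mm high
- cup: bystander, not part of the job: mug, 76 mm across, 90 mm high
Things that resemble listed ones, but are neither listed nor needed, are in the scene too. What is shaped like the plain_b but blue, purple or turquoise is not meant.

How it is judged:
On the way, in this order (a step that is already met when the one before it is completed fails the run):
1. button pressed while every block stands with its machined long side flat against the bar (x of valve_side in the frame of bar_face between -0.004 and 0.004 m and y of valve_side in the frame of bar_face between -0.2 and 0.2 m and angle between the y axis of each of valve, plain_a, plain_b, plain_c and the x axis of bar_face, either way round below 0.07 rad and angle between each of valve, plain_a, plain_b, plain_c's own z axis and vertical below 0.1 rad and height (world z) of each of valve, plain_a, plain_b, plain_c below 0.01 m and x of plain_a_side in the frame of bar_face between -0.004 and 0.004 m and y of plain_a_side in the frame of bar_face between -0.2 and 0.2 m and x of plain_b_side in the frame of bar_face between -0.004 and 0.004 m and y of plain_b_side in the frame of bar_face between -0.2 and 0.2 m and x of plain_c_side in the frame of bar_face between -0.004 and 0.004 m and y of plain_c_side in the frame of bar_face between -0.2 and 0.2 m and value of joint check above 0.004 m), for 0.1 s.
2. button pressed while every block stands with its machined end flat against the bar (x of valve_end in the frame of bar_face between -0.004 and 0.004 m and y of valve_end in the frame of bar_face between -0.2 and 0.2 m and angle between the x axis of each of valve, plain_a, plain_b, plain_c and the x axis of bar_face, either way round below 0.07 rad and angle between each of valve, plain_a, plain_b, plain_c's own z axis and vertical below 0.1 rad and height (world z) of each of valve, plain_a, plain_b, plain_c below 0.01 m and x of plain_a_end in the frame of bar_face between -0.004 and 0.004 m and y of plain_a_end in the frame of bar_face between -0.2 and 0.2 m and x of plain_b_end in the frame of bar_face between -0.004 and 0.004 m and y of plain_b_end in the frame of bar_face between -0.2 and 0.2 m and x of plain_c_end in the frame of bar_face between -0.004 and 0.004 m and y of plain_c_end in the frame of bar_face between -0.2 and 0.2 m and value of joint check above 0.004 m), for 0.1 s.
3. gauge blade fully down in the slot of the slotted block (z of gauge in the frame of valve between 0.027 and 0.034 m and x of gauge in the frame of valve between -0.006 and 0.006 m and y of gauge in the frame of valve between -0.007 and 0.007 m and angle between the z axis of gauge and the z axis of valve, either way round below 0.12 rad), for 0.2 s.
At the end, for the whole second after the job is handed in: Every block stands upright at rest on the bench with its machined end flat against the bar (face centre within 4 mm, square within 0.07 rad, within 200 mm of the bar's middle), and the gauge hangs at rest and upright (within 0.25 rad) by its eye on the peg (x of valve_end in the frame of bar_face between -0.004 and 0.004 m and y of valve_end in the frame of bar_face between -0.2 and 0.2 m and angle between the x axis of each of valve, plain_a, plain_b, plain_c and the x axis of bar_face, either way round below 0.07 rad and angle between each of valve, plain_a, plain_b, plain_c's own z axis and vertical below 0.1 rad and height (world z) of each of valve, plain_a, plain_b, plain_c below 0.01 m and x of plain_a_end in the frame of bar_face between -0.004 and 0.004 m and y of plain_a_end in the frame of bar_face between -0.2 and 0.2 m and x of plain_b_end in the frame of bar_face between -0.004 and 0.004 m and y of plain_b_end in the frame of bar_face between -0.2 and 0.2 m and x of plain_c_end in the frame of bar_face between -0.004 and 0.004 m and y of plain_c_end in the frame of bar_face between -0.2 and 0.2 m and x of gauge_eye in the frame of peg_mid between -0.042 and 0.045 m and y of gauge_eye in the frame of peg_mid between -0.011 and 0.011 m and z of gauge_eye in the frame of peg_mid between -0.014 and -0.002 m and angle between gauge's own z axis and vertical below 0.25 rad and linear speed of gauge below 0.03 m/s and linear speed of each of valve, plain_a, plain_b, plain_c below 0.02 m/s); the robot touches nothing.
It fails at once if a bystander pushed more than 60 mm away (distance of any of fitting, flange, spanner, driver, oil_can, cup from where it was at the start of the episode above 0.06 m).
It fails at once if the fitting, flange, can or mug knocked over (angle between any of fitting, flange, oil_can, cup's own z axis and vertical above 0.6 rad).
Of plain_a, plain_b, plain_c only 1 to 2 are there at a start; the rules pass over those that are not, and their reading is None.
At some moment in a run one of valve, plain_a, plain_b, plain_c may be knocked a few centimetres aside while the robot is not near it.
It also fails if it takes over 210 s, if anything falls off the work surface, if the arm or the gripper's body presses on something with over 40 N, if the wrist force passes 120 N, or if a joint passes its speed limit or range.

### The arm

A 6-joint arm with a two-finger parallel gripper is mounted at the origin on the work surface. World frame = base frame: x ahead of the robot, y to its left, z up, the work surface at z = 0. Lengths are in m, angles in rad, forces in N, time in s.
With the tool pointing down it reaches from about 0.25 to 0.725 m from the base axis. Payload 9.7 kg.
Tool frame: the origin (TCP) lies midway between the tips of the shut fingers; the grasp point (between the pads) lies 19 mm behind it; z points along the fingers, x is the direction in which the jaws open and shut, and the axes are right-handed (so a half turn about z gives the same grasp; the last joint's range is limited). The gripper opens to 85 mm and grips with 20 to 120 N. Pads are 22 mm wide; open, the fingers measure 114 mm over their backs; the gripper's body (76 mm by 85 mm) begins 54 mm behind the grasp point. The pads swing forward as they close: fully open they stand 13 mm farther back than shut.
Start: joints at [-1.217, 0.087, 0.176, 1.66, 0, 1.571], TCP at [0.191, -0.516, 0.231] pointing down, gripper open.
Joint ranges: [-3.13, 3.13], [-0.85, 1.81], [-1.15, 1.24], [-2.2, 2.28], [-1.44, 1.52], [-3.14, 3.14]. Speed limits (rad/s): [2.22, 2.22, 2.57, 3.14, 3.14, 3.14].

### API

Orientations are given as a unit quaternion [x, y, z, w].
In Python, from plant import arm gives the robot as it stands.
- The arm moves only by the tool send_rows, never from a script. Its argument "increments" is one flat list of numbers, 7 for each row, row after row: the shift along the tool's x, y, z in mm, then the turn, a rotation vector about the tool's x, y, z in rad, then the closure, from -1 (fully open) to 1 (shut). In form: [dx, dy, dz, wx, wy, wz, grip, dx, dy, dz, wx, wy, wz, grip, ...]. A call has 1 to 20 rows; each row is the pose to reach, as a shift and turn from the pose measured when the call began, along the tool's axes at that moment; what a row does not reach only later rows make up. A row lasts 1/10 s, in which the tool goes at most 50 mm and 8.59 degrees, less where a joint would pass 70% of its speed; a pose out of reach is approached as far as the arm can. A call with a gripper value outside its range is refused whole. The fingers move at their own pace and stop on an object; "grip_force" is the grip in N (left out, the last holds). Time passes only in rows, so rows that repeat a pose let the fingers close. It gives the time, the measured TCP pose, the force and the opening at its end, in the units of the state.
- arm.get_state(): the state, without advancing time (a new reading comes with each control period).
- arm.capture(name): name is "side" or "top"; returns a dict with "img" (420x560x3 uint8, red, green, blue), "range_z" (420x560 float32, m along the optical axis (not along the pixel's ray), 0 where there is no reading), "fx", "fy", "cx", "cy" (pixels), "cam_to_world" (4x4, takes a point from camera to world coordinates). Camera axes: x right, y down, z forward; pixel columns grow to the right and rows downward; lengths in m; the calibration is good to about 2 mm. A picture is of the moment at which its call begins.
- arm.sign_off(): hands the job in, once; it reports no verdict.
Trained networks look in the newest picture that a camera, given by its name, has taken for a name from the list of things; names that differ only in an ending like _2 or _b are one class to them, and where a whole thing is asked for, a point or a joint stands for the part that bears it (a point fixed in the world has none). Each returns a list of dicts, best first, with "conf" (0 to 1); they miss things now and then, are a little off and sometimes report something else, mostly with a low value. They report only what shows in the picture. A call takes as long as a camera call. They do not tell look-alikes from the thing itself.
- arm.look_for(camera, label): "at" ([x, y, z] in m, in world coordinates, good to about 4 mm: the middle of the surface that is visible of it).
- arm.landmark_of(camera, label): "at" ([x, y, z] in m, in world coordinates, good to about 4 mm: a listed point, or the origin of a listed thing).
The state is a dict: "time": time; "joint_positions": joint angles; "joint_vel": joint speeds; "effort": joint torques, N m; "tcp_pos": TCP position; "ee_rot": TCP orientation; "wrist_force": force on the tool from outside, world axes, zero at the start; "ft_torque": the same for the moment, N m; "width": finger opening in m.
Only numpy, scipy, OpenCV 4.12 (cv2) and the standard library are available. Lean on these libraries where they do the work, as an engineer would, in place of code of your own. Each camera call takes 0.05 s, during which the arm holds its last target.

## Working session

There is one attempt and no reset: what is moved stays moved. The work goes in short steps, Python scripts to look and compute and a tool call to move; the robot and the scene stay as the last step left them, time stands still between calls to the robot, and variables do not carry over. Pictures are saved under pics/ and viewed, and the job is handed in when it is done.

Besides the shell and the picture viewer there is one more tool, called after "Call:" as name(argument=value, ...) on one line, values as JSON. send_rows: Moves the arm, as the interface text tells. Its arguments: {"type":"object","properties":{"increments":{"type":"array"},"grip_force":{"type":"number"}},"required":["increments"]}

```bash
ls; mkdir -p pics; python3 - <<'E'
from plant import arm
import cv2
s=arm.get_state();print(s)
for n in("side","top"):
    c=arm.capture(n);cv2.imwrite(f"pics/{n}0.png",cv2.cvtColor(c["img"],cv2.COLOR_RGB2BGR));print(n,c["fx"],c["cx"],c["cy"],c["cam_to_world"])
    for l in["valve","plain_a","gauge","gauge_eye","bar_face","check_top","peg_mid","valve_side","valve_end"]:
        for f in(arm.look_for,arm.landmark_of):
            try:print(l,f.__name__,[(r["at"],r["conf"]) for r in f(n,l)][:5])
            except Exception as e:print(l,e)
E
```

```text
pics
{'time': 0.0, 'joint_positions': array([-1.21699353e+00,  8.74584508e-02,  1.75119376e-01,  1.65981293e+00,
       -2.16174187e-06,  1.57076647e+00]), 'joint_vel': array([-7.24560724e-04,  7.19729815e-05, -1.27900912e-03, -1.47662783e-04,
       -2.12698175e-03,  1.82714046e-04]), 'effort': array([-2.67953851e-06, -5.20370579e+01,  4.64821100e+01,  1.56774156e-02,
        1.37113107e-04, -3.81585664e-05]), 'tcp_pos': array([ 0.1904734 , -0.51570907,  0.2305764 ]), 'ee_rot': array([ 8.20516591e-01, -5.71622309e-01, -5.56782607e-04, -3.86596356e-04]), 'wrist_force': array([ 0.49097344, -0.33178131,  0.55888925]), 'ft_torque': array([0.05315313, 0.00774185, 0.01565059]), 'width': 0.08564965368441098}
side 517.861114577371 278.00439593847204 213.38081647302013 [[-0.9283838  -0.21195975  0.30524838  0.02365479]
 [-0.37091102  0.4776873  -0.79639178  1.20509106]
 [ 0.02298973 -0.85257722 -0.52209536  0.92098572]
 [ 0.          0.          0.          1.        ]]
valve call [([0.4091, 0.2812, 0.0507], 0.74)]
valve call [([0.4146, 0.2672, 0.0001], 0.6)]
plain_a call [([0.44, -0.006, 0.
[... 2017 characters left out ...]
.3688, 0.1366], 0.52)]
gauge call [([0.5168, 0.3727, 0.0085], 0.57)]
gauge_eye call [([0.5148, 0.3719, 0.136], 0.68)]
gauge_eye call [([0.5211, 0.3739, 0.1159], 0.74)]
bar_face call [([0.6473, 0.0672, 0.0223], 0.92)]
bar_face call []
check_top call [([0.4143, -0.2605, 0.0621], 0.74), ([0.6432, 0.2876, 0.0241], 0.52), ([0.2952, 0.3251, 0.012], 0.17)]
check_top call [([0.6463, 0.2916, 0.0241], 0.55)]
peg_mid call [([0.5428, -0.3903, 0.0148], 0.56)]
peg_mid call [([0.5157, -0.3915, 0.1872], 0.6)]
valve_side call [([0.4063, 0.2646, 0.0577], 0.79)]
valve_side call [([0.4219, 0.2478, 0.0251], 0.75)]
valve_end call [([0.4133, 0.2639, 0.0593], 0.57)]
valve_end call [([0.4646, 0.2844, 0.0291], 0.64)]
```

View pics/side0.png

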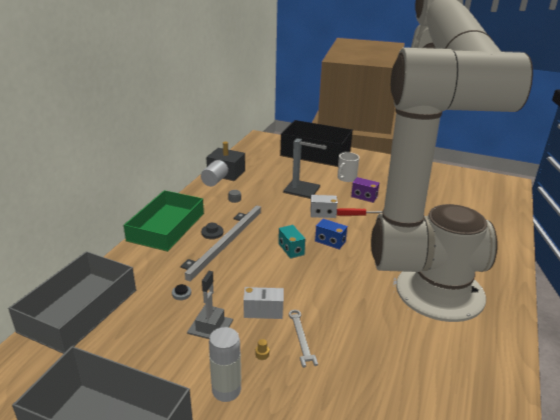

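View pics/top0.png

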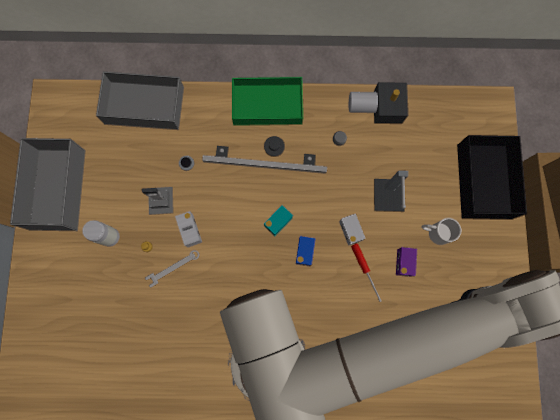

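The side view shows the valve at (264,302) and one aluminium plain block at (323,207). The teal (291,241), blue (331,234) and purple (365,189) blocks are decoys. The bar runs from (190,272) to (260,210), the button is at (181,291), the gauge at (208,300) and the peg at (312,145). Next I'll measure precisely.

```bash
cat > h.py <<'E'
from plant import arm
import numpy as np, cv2
from scipy.spatial.transform import Rotation as R
def cloud(n):
    c=arm.capture(n);z=c["range_z"];v,u=np.indices(z.shape)
    p=np.stack([(u-c["cx"])*z/c["fx"],(v-c["cy"])*z/c["fy"],z],-1)
    T=c["cam_to_world"];w=p@T[:3,:3].T+T[:3,3];w[z<=0]=np.nan
    return c,w
def save(c,name,box=None,k=1):
    im=cv2.cvtColor(c["img"],cv2.COLOR_RGB2BGR)
    if box: im=im[box[1]:box[3],box[0]:box[2]]
    cv2.imwrite("pics/"+name,cv2.resize(im,None,fx=k,fy=k,interpolation=cv2.INTER_CUBIC))
def sel(w,c,xr,yr,zr):
    m=(w[...,0]>xr[0])&(w[...,0]<xr[1])&(w[...,1]>yr[0])&(w[...,1]<yr[1])&(w[...,2]>zr[0])&(w[...,2]<zr[1])
    return w[m],c["img"][m].astype(float),m
def rect(p):
    (cx,cy),(a,b),ang=cv2.minAreaRect((p[:,:2]*1000).astype(np.float32))
    if a<b:a,b=b,a;ang+=90
    return np.round([cx,cy,a,b],1),round((ang+90)%180-90,2)
def brass(p,col):
    s=(col[:,0]-col[:,2])>50
    return p[s].mean(0)*1000 if s.sum() else None, s.sum()
def blocks(n,locs,r=0.075):
    c,w=cloud(n)
    for x,y in locs:
        p,col,m=sel(w,c,(x-r,x+r),(y-r,y+r),(0.052,0.07))
        if len(p)<20: print(n,"none at",x,y);continue
        print(n,len(p),"rect",*rect(p),"zmed",round(np.median(p[:,2])*1000,1),"brass",brass(p,col))
    return c,w
E
python3 - <<'E'
from h import *
for n in("top","side"):
    c,w=blocks(n,[(0.415,0.265),(0.42,-0.262)])
    p,_,_=sel(w,c,(0.58,0.72),(-0.25,0.25),(0.02,0.03))
    print("bar",len(p),rect(p))
    # front edge fit
    from numpy.polynomial import polynomial as P
    pts=[]
    for y in np.arange(-.17,.23,.02):
        q=p[(abs(p[:,1]-y)<.01)&(abs(p[:,0]-.64)<.03)]
        if len(q)>5: pts.append((y,q[:,0].min(),q[:,0].max()))
    pts=np.array(pts);print(np.round(pts*1000,0).tolist());print("front",np.polyfit(pts[:,0],pts[:,1],1),"back",np.polyfit(pts[:,0],pts[:,2],1), p[:,1].min(),p[:,1].max())
    p,_,_=sel(w,c,(0.6,0.7),(0.25,0.34),(0.015,0.05));print("button",rect(p),np.percentile(p[:,2],[5,50,95]))
    p,_,_=sel(w,c,(0.47,0.57),(0.32,0.42),(0.13,0.18));print("gauge",len(p),rect(p),np.percentile(p[:,2],[5,50,99]))
    p,_,_=sel(w,c,(0.47,0.57),(0.32,0.42),(0.03,0.05));print("holder",len(p),rect(p))
    p,_,_=sel(w,c,(0.42,0.65),(-0.45,-0.33),(0.165,0.21));print("peg",len(p),rect(p),np.percentile(p[:,2],[5,50,99]))
    save(c,n+"1.png",(120,120,420,300) if n=="top" else (140,120,400,340),2.5)
E
```

```text
top 467 rect [416.4 267.  101.6  51.3] 21.18 zmed 60.1 brass (array([457.88710839, 268.85650498,  61.21012692]), np.int64(22))
top 424 rect [ 422.9 -264.1   86.4   52.4] 20.26 zmed 60.0 brass (array([ 389.88599602, -261.10351988,   60.67886218]), np.int64(24))
bar 644 (array([668.5,  -4.2, 472. , 101.5]), -89.86)
[[-170.0, 620.0, 638.0], [-150.0, 620.0, 642.0], [-130.0, 623.0, 645.0], [-110.0, 623.0, 643.0], [-90.0, 625.0, 645.0], [-70.0, 627.0, 646.0], [-50.0, 629.0, 647.0], [-30.0, 630.0, 650.0], [-10.0, 632.0, 649.0], [10.0, 634.0, 653.0], [30.0, 634.0, 654.0], [50.0, 637.0, 656.0], [70.0, 636.0, 656.0], [90.0, 641.0, 659.0], [110.0, 642.0, 659.0], [130.0, 644.0, 662.0], [150.0, 644.0, 665.0], [170.0, 646.0, 669.0], [190.0, 649.0, 668.0], [210.0, 649.0, 669.0]]
front [0.08065962 0.63267908] back [0.08007444 0.65211384] -0.240070440477957 0.23178641950271225
button (array([645.9, 290.4,  48.1,  39.7]), -73.53) [0.01532907 0.02078167 0.02749636]
gauge 90 (array([516.5, 369.4,  42.5,  14. ]), -83.77) [0.13531948 0.15914415 0.16729389]
holder 225 (array([516.6, 370.1,  62.7,  55.2]), 
[... 617 characters left out ...]
0], [-10.0, 629.0, 650.0], [10.0, 630.0, 652.0], [30.0, 633.0, 653.0], [50.0, 636.0, 656.0], [70.0, 636.0, 656.0], [90.0, 637.0, 656.0], [110.0, 640.0, 659.0], [130.0, 641.0, 660.0], [150.0, 642.0, 662.0], [170.0, 644.0, 668.0], [190.0, 645.0, 669.0], [210.0, 646.0, 666.0]]
front [0.07924218 0.63020634] back [0.08530037 0.65041842] -0.2373523603392398 0.23842050417136906
button (array([644.8, 292.5,  37. ,  33.3]), -79.34) [0.01613789 0.02020346 0.0231924 ]
gauge 181 (array([514.9, 372. ,  47. ,  14.4]), -83.56) [0.13253532 0.15223124 0.16342394]
holder 401 (array([515.1, 373. ,  63.7,  55. ]), -87.14)
peg 145 (array([ 522.8, -395.2,  115.5,   37.5]), 7.58) [0.16930292 0.1855195  0.19341031]
```

```bash
ls pics
```

```text
side0.png
side1.png
top0.png
top1.png
```

View pics/top1.png

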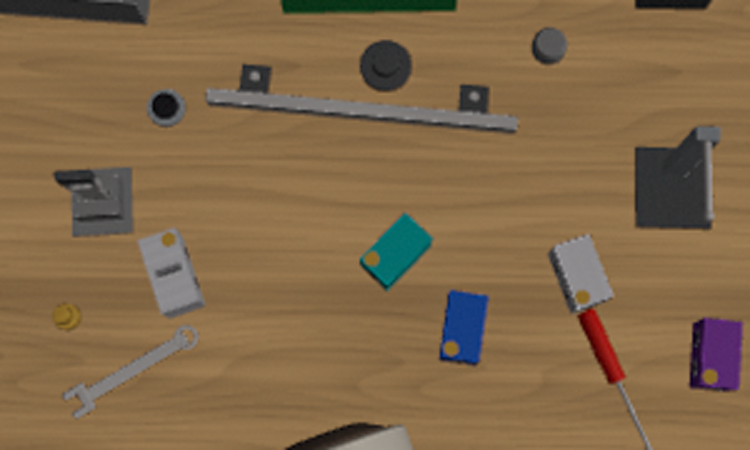

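View pics/side1.png

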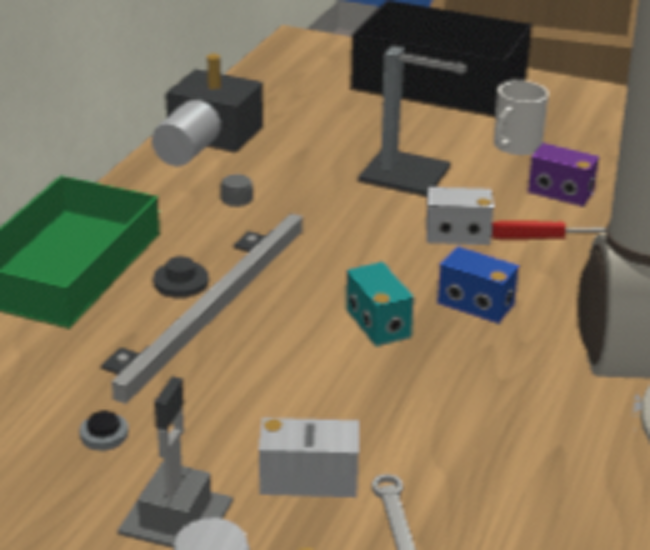

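The valve centre is about (416,267) with yaw 21.2°. The plain block is 86 long (plain_b), centred at about (423,-264) with yaw -159.7°. The bar face normal is at -4.6°. I'll take plain_b first.

```bash
cat >> h.py <<'E'
def go(x,y,z,psi,quiet=False):
    "mm, deg -> increments in current tool frame (tool down, tool x at yaw psi)"
    s=arm.get_state();p=np.array(s["tcp_pos"])*1000;r=R.from_quat(s["ee_rot"])
    a=np.radians(psi);t=R.from_matrix(np.array([[np.cos(a),np.sin(a),0],[np.sin(a),-np.cos(a),0],[0,0,-1]]))
    d=r.inv().apply(np.array([x,y,z])-p);w=(r.inv()*t).as_rotvec()
    tx=r.as_matrix()[:,0];print("t",round(s["time"],2),"at",p.round(1),"psi",round(np.degrees(np.arctan2(tx[1],tx[0])),1),"J1,J6",np.degrees(s["joint_positions"][[0,5]]).round(0),"F",s["wrist_force"].round(1),"w",round(s["width"]*1000,1))
    print("inc",d.round(1).tolist(),w.round(3).tolist())
E
python3 -c "
from h import *
go(423,-264,130,110.3)
go(423,-264,130,-69.7)"
```

```text
t 2.0 at [ 190.5 -515.9  231.3] psi -69.7 J1,J6 [-70.  90.] F [0.3 0.1 0.6] w 85.3
inc [-155.8, -305.4, 101.3] [0.0, -0.0, 3.141]
t 2.0 at [ 190.5 -515.9  231.3] psi -69.7 J1,J6 [-70.  90.] F [0.3 0.1 0.6] w 85.3
inc [-155.8, -305.4, 101.3] [0.0, 0.0, -0.0]
```

Call:
send_rows(increments=[-78,-152,50,0,0,0,-1,-156,-305,101,0,0,0,-1,-156,-305,101,0,0,0,-1,-156,-305,101,0,0,0,-1,-156,-305,101,0,0,0,-1,-156,-305,101,0,0,0,-1,-156,-305,101,0,0,0,-1,-156,-305,101,0,0,0,-1,-156,-305,101,0,0,0,-1,-156,-305,101,0,0,0,-1], grip_force=60)

```text
time: 3.0
tcp_pos: [0.4224, -0.2645, 0.1307]
ee_rot: [0.821, -0.572, 0.0, 0.0]
wrist_force: [-0.2, 0.1, 0.5]
width: 0.0854
```

```bash
python3 -c "
from h import *
go(423,-264,130,110.3)
c,w=blocks('top',[(0.416,.267)])
from h import *
for l in ('fitting','driver','flange','oil_can'): print(l,[(r['at'],r['conf']) for r in arm.landmark_of('top',l)][:3])
c,w=blocks('side',[(0.423,-.264)])
save(c,'side2.png')
"
```

```text
t 3.0 at [ 422.4 -264.5  130.7] psi -69.7 J1,J6 [-32. 128.] F [-0.2  0.1  0.5] w 85.4
inc [-0.2, -0.8, 0.7] [-0.001, -0.0, 3.141]
top 468 rect [416.  266.6 100.7  51.2] 20.42 zmed 60.1 brass (array([457.99457114, 268.83903104,  61.4197131 ]), np.int64(21))
fitting [([0.3584, 0.4064, -0.0001], 0.62)]
driver [([0.5193, 0.3758, 0.115], 0.57)]
flange [([0.7083, -0.0044, 0.001], 0.8)]
oil_can [([0.3901, 0.5293, 0.0016], 0.86), ([0.3574, 0.4084, 0.0001], 0.28)]
side 229 rect [ 420.5 -261.9   83.5   61.9] 18.86 zmed 58.5 brass (array([ 388.36149775, -260.7847669 ,   60.31750284]), np.int64(11))
```

Call:
send_rows(increments=[0,0,0,0,0,-1.5,-1,0,0,0,0,0,-1.5,-1,0,0,0,0,0,-1.5,-1,0,0,0,0,0,-1.5,-1,0,0,0,0,0,-1.5,-1,0,0,0,0,0,-2.2,-1,0,0,0,0,0,-2.2,-1,0,0,0,0,0,-2.2,-1,0,0,0,0,0,-2.2,-1,0,0,0,0,0,-2.2,-1,0,0,0,0,0,-3.14,-1,0,0,0,0,0,-3.14,-1,0,0,0,0,0,-3.14,-1,0,0,0,0,0,-3.14,-1,0,0,0,0,0,-3.14,-1,0,0,0,0,0,-3.14,-1,0,0,0,0,0,-3.14,-1,0,0,0,0,0,-3.14,-1,0,0,0,0,0,-3.14,-1,0,0,0,0,0,-3.14,-1])

```text
time: 5.3
tcp_pos: [0.4219, -0.2652, 0.1307]
ee_rot: [0.626, 0.78, 0.0, 0.0]
wrist_force: [-0.3, 0.3, 0.4]
width: 0.0856
```

```bash
python3 -c "
from h import *
go(423,-264,34,110.3)"
```

```text
t 5.3 at [ 421.9 -265.2  130.7] psi 102.5 J1,J6 [-32. -45.] F [-0.3  0.3  0.4] w 85.6
inc [1.0, 1.3, 96.7] [0.0, 0.001, -0.137]
```

Descend, grip, then lift.

Call:
send_rows(increments=[1,1.3,30,0,0,-0.137,-1,1,1.3,60,0,0,-0.137,-1,1,1.3,97,0,0,-0.137,-1,1,1.3,97,0,0,-0.137,-1,1,1.3,97,0,0,-0.137,-1,1,1.3,97,0,0,-0.137,1,1,1.3,97,0,0,-0.137,1,1,1.3,97,0,0,-0.137,1,1,1.3,97,0,0,-0.137,1,1,1.3,97,0,0,-0.137,1,1,1.3,97,0,0,-0.137,1,1,1.3,97,0,0,-0.137,1,1,1.3,97,0,0,-0.137,1,1,1.3,97,0,0,-0.137,1,1,1.3,97,0,0,-0.137,1])

```text
time: 6.8
tcp_pos: [0.4239, -0.2645, 0.0357]
ee_rot: [0.571, 0.821, 0.0, 0.002]
wrist_force: [-1.2, -0.1, 7.0]
width: 0.0492
```

```bash
python3 -c "
from h import *
go(423,-264,75,110.3)
c,w=cloud('side');save(c,'side3.png')
"
```

```text
t 6.8 at [ 423.9 -264.5   35.7] psi 110.3 J1,J6 [-32. -52.] F [-1.2 -0.1  7. ] w 49.2
inc [0.7, -0.6, -39.3] [0.002, 0.003, 0.0]
```

View pics/side3.png

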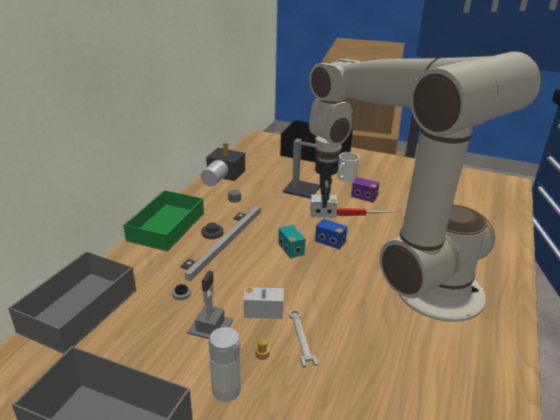

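The block is held at 49.2 mm. Next I lift it, then carry it to the bar with the turn.

Call:
send_rows(increments=[0,0,-40,0,0,0,1,0,0,-80,0,0,0,1,0,0,-80,0,0,0,1])

```text
time: 7.15
tcp_pos: [0.4259, -0.2657, 0.1217]
ee_rot: [0.571, 0.821, 0.0, 0.006]
wrist_force: [-0.0, -0.3, -3.0]
width: 0.0488
```

```bash
python3 -c "
from h import *
go(582,-72,115,-4.6)"
```

```text
t 7.15 at [ 425.9 -265.7  121.7] psi 110.3 J1,J6 [-32. -52.] F [-0.  -0.3 -3. ] w 48.8
inc [127.5, 213.6, 7.0] [0.014, -0.001, 2.006]
```

Call:
send_rows(increments=[16,27,7,0.01,0,0.2,1,32,54,7,0.01,0,0.4,1,48,80,7,0.01,0,0.6,1,64,107,7,0.01,0,0.8,1,80,134,7,0.01,0,1.0,1,96,160,7,0.01,0,1.2,1,112,187,7,0.01,0,1.4,1,127,214,7,0.01,0,1.6,1,127,214,7,0.01,0,1.8,1,127,214,7,0.014,0,2.006,1,127,214,7,0.014,0,2.006,1,127,214,7,0.014,0,2.006,1,127,214,7,0.014,0,2.006,1,127,214,7,0.014,0,2.006,1,127,214,7,0.014,0,2.006,1,127,214,7,0.014,0,2.006,1,127,214,7,0.014,0,2.006,1])

```text
time: 8.85
tcp_pos: [0.5825, -0.0723, 0.1148]
ee_rot: [0.999, -0.04, 0.0, -0.0]
wrist_force: [-0.5, -0.5, -3.6]
width: 0.049
```

```bash
python3 -c "
from h import *
go(582,-72,38,-4.6)
c,w=cloud('side');save(c,'side4.png',(150,150,430,360),2.5)
p,col,m=sel(w,c,(.5,.7),(-.16,.02),(.12,.17));print(len(p))
"
```

```text
t 8.85 at [582.5 -72.3 114.8] psi -4.5 J1,J6 [-7. 87.] F [-0.5 -0.5 -3.6] w 49.0
inc [-0.5, -0.2, 76.8] [-0.001, -0.0, 0.001]
459
```

View pics/side4.png

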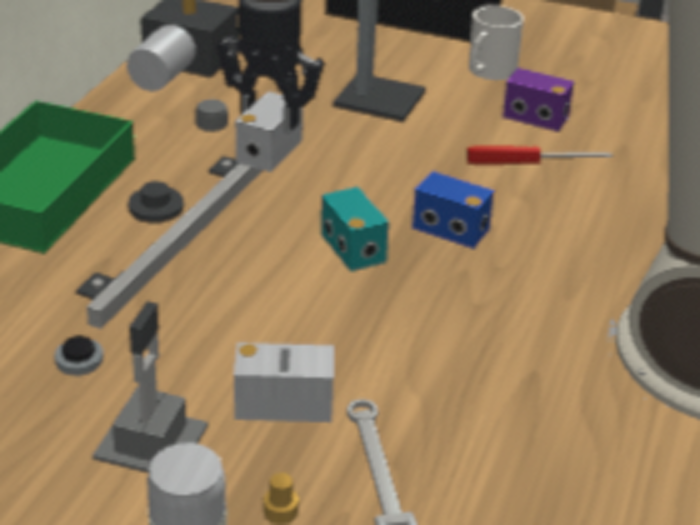

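The plug is at the bar side and the end faces +y, as required. I'll lower the block and then push it to contact.

Call:
send_rows(increments=[0,0,30,0,0,0,1,0,0,60,0,0,0,1,0,0,72,0,0,0,1,0,0,78,0,0,0,1,0,0,78,0,0,0,1,0,0,78,0,0,0,1])

```text
time: 9.5
tcp_pos: [0.5833, -0.0723, 0.0382]
ee_rot: [0.999, -0.04, 0.001, -0.0]
wrist_force: [0.7, -0.4, -3.7]
width: 0.0485
```

Call:
send_rows(increments=[4,0,0,0,0,0,1,8,0,0,0,0,0,1,11,0,0,0,0,0,1,13,0,0,0,0,0,1,13,0,0,0,0,0,1])

```text
time: 10.0
tcp_pos: [0.5965, -0.0734, 0.0382]
ee_rot: [0.999, -0.04, 0.001, -0.0]
wrist_force: [-1.4, -0.3, -4.3]
width: 0.0491
```

Call:
send_rows(increments=[0,0,2,0,0,0,1,0,0,2.5,0,0,0,1,2,0,2.5,0,0,0,1,4,0,2.5,0,0,0,1,4,0,2.5,0,0,0,1])

```text
time: 10.5
tcp_pos: [0.6007, -0.0738, 0.0358]
ee_rot: [0.999, -0.04, 0.001, -0.0]
wrist_force: [-2.0, 0.0, 1.2]
width: 0.0489
```

Call:
send_rows(increments=[2,0,0.5,0,0,0,1,2,0,0.5,0,0,0,1])

```text
time: 10.7
tcp_pos: [0.6025, -0.074, 0.0358]
ee_rot: [0.999, -0.04, 0.001, -0.0]
wrist_force: [-3.7, 0.3, 4.8]
width: 0.0489
```

Call:
send_rows(increments=[2,0,0,0,0,0,1,2,0,0,0,0,0,1])

```text
time: 10.9
tcp_pos: [0.6029, -0.074, 0.0357]
ee_rot: [0.999, -0.04, -0.001, -0.0]
wrist_force: [-12.0, 0.7, 6.3]
width: 0.0492
```

Call:
send_rows(increments=[2,0,0,0,0,0,1,2,0,0,0,0,0,1])

```text
time: 11.1
tcp_pos: [0.603, -0.074, 0.0358]
ee_rot: [0.999, -0.04, -0.003, -0.0]
wrist_force: [-13.5, 0.1, 7.5]
width: 0.0489
```

Contact made (13 N). I'll release it and go up.

Call:
send_rows(increments=[-0.5,0,0,0,0,0,-1,-0.5,0,0,0,0,0,-1,-0.5,0,0,0,0,0,-1,-0.5,0,0,0,0,0,-1,-0.5,0,0,0,0,0,-1,-0.5,0,-40,0,0,0,-1,-0.5,0,-80,0,0,0,-1,-0.5,0,-110,0,0,0,-1,-0.5,0,-110,0,0,0,-1])

```text
time: 12.0
tcp_pos: [0.605, -0.0744, 0.1511]
ee_rot: [0.999, -0.04, 0.001, 0.0]
wrist_force: [0.5, -0.1, 0.2]
width: 0.0854
```

```bash
python3 -c "
from h import *
go(416,267,125,111)
c,w=blocks('top',[(0.416,.267)]);save(c,'top4.png',(120,120,420,300),2.5)
"
```

```text
t 12.0 at [605.  -74.4 151.1] psi -4.6 J1,J6 [-7. 88.] F [ 0.5 -0.1  0.2] w 85.4
inc [-215.6, -325.3, 25.7] [0.002, -0.001, -2.017]
top 462 rect [416.9 266.9 102.3  51.7] 21.74 zmed 60.4 brass (array([457.72551716, 268.67985706,  62.15512109]), np.int64(22))
```

View pics/top4.png

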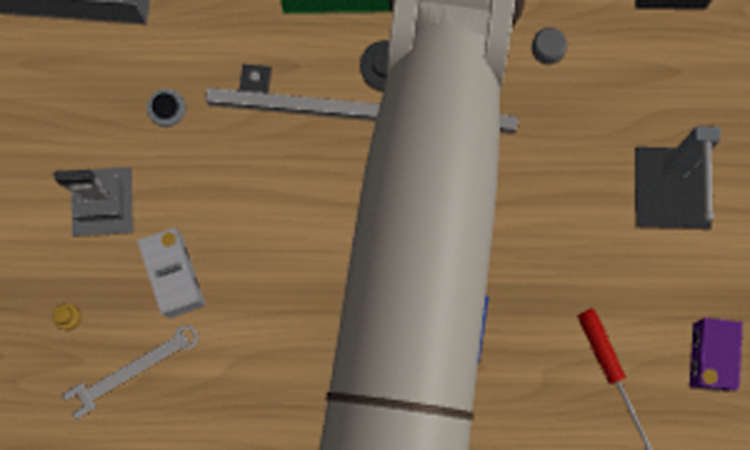

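Valve unmoved (zoomed top view, centre at (170,272)). Moving over it.

Call:
send_rows(increments=[-22,-33,0,0,0,-0.15,-1,-43,-65,0,0,0,-0.3,-1,-65,-98,0,0,0,-0.45,-1,-86,-130,0,0,0,-0.6,-1,-108,-163,0,0,0,-0.75,-1,-130,-195,0,0,0,-0.9,-1,-151,-228,0,0,0,-1.05,-1,-173,-260,0,0,0,-1.2,-1,-194,-293,0,0,0,-1.35,-1,-216,-325,0,0,0,-1.5,-1,-216,-325,10,0,0,-1.65,-1,-216,-325,26,0,0,-1.8,-1,-216,-325,26,0,0,-1.95,-1,-216,-325,26,0,0,-2.017,-1,-216,-325,26,0,0,-2.017,-1,-216,-325,26,0,0,-2.017,-1,-216,-325,26,0,0,-2.017,-1])

```text
time: 13.75
tcp_pos: [0.4147, 0.2668, 0.1222]
ee_rot: [0.567, 0.824, -0.0, -0.001]
wrist_force: [0.4, 0.3, -0.3]
width: 0.0852
```

```bash
python3 -c "
from h import *
go(416.5,267,35,111)
c,w=blocks('top',[(0.59,-0.08)]);save(c,'top5.png',(120,120,420,300),2.5)
c,w=blocks('side',[(0.416,.267),(0.6,-0.08)])
"
```

```text
t 13.75 at [414.7 266.8 122.2] psi 110.9 J1,J6 [33. 12.] F [ 0.4  0.3 -0.3] w 85.2
inc [-0.5, 1.9, 87.2] [-0.001, -0.001, -0.002]
top 397 rect [602.  -74.2  85.4  52.4] 86.7 zmed 60.0 brass (array([618.60288997, -44.04839421,  62.31782507]), np.int64(21))
side 560 rect [415.7 268.7  99.   58.2] 20.68 zmed 58.7 brass (array([457.05366036, 268.71178323,  60.21951655]), np.int64(26))
side 85 rect [619.7 -51.4  69.   31.3] -65.47 zmed 58.0 brass (array([619.41329142, -43.19296446,  59.59129492]), np.int64(13))
```

View pics/top5.png

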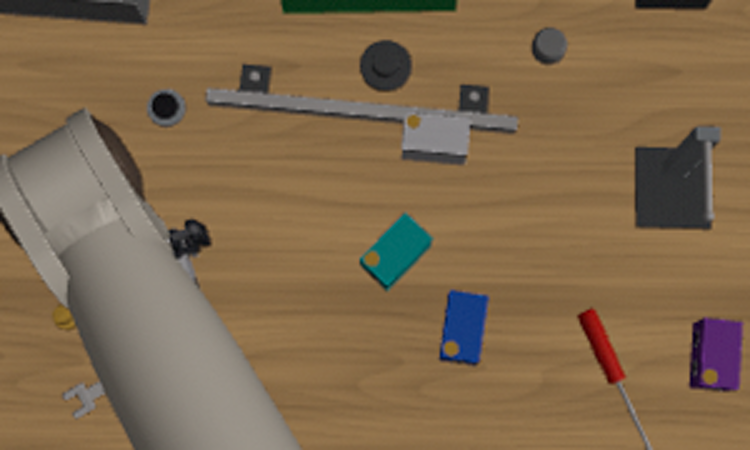

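Plain_b sits against the bar (zoomed (435,138)). Now the valve: descend and grip.

Call:
send_rows(increments=[-0.5,2,40,0,0,0,-1,-0.5,2,70,0,0,0,-1,-0.5,2,87,0,0,0,-1,-0.5,2,87,0,0,0,-1,-0.5,2,87,0,0,0,1,-0.5,2,87,0,0,0,1,-0.5,2,87,0,0,0,1,-0.5,2,87,0,0,0,1,-0.5,2,87,0,0,0,1,-0.5,2,87,0,0,0,1,-0.5,2,87,0,0,0,1,-0.5,2,87,0,0,0,1,-0.5,2,87,0,0,0,1])

```text
time: 15.15
tcp_pos: [0.4175, 0.2678, 0.0372]
ee_rot: [0.567, 0.824, 0.001, -0.0]
wrist_force: [-1.0, 0.3, 6.0]
width: 0.0489
```

Call:
send_rows(increments=[0,0,-40,0,0,0,1,0,0,-80,0,0,0,1,0,0,-80,0,0,0,1,0,0,-80,0,0,0,1])

```text
time: 15.55
tcp_pos: [0.4177, 0.2678, 0.1177]
ee_rot: [0.567, 0.824, 0.002, 0.0]
wrist_force: [0.0, -0.1, -6.0]
width: 0.0489
```

```bash
python3 -c "
from h import *
go(597,112,115,175.4)"
```

```text
t 15.55 at [417.7 267.8 117.7] psi 110.9 J1,J6 [33. 12.] F [ 0.  -0.1 -6. ] w 48.9
inc [-209.6, 111.7, 2.6] [0.004, 0.0, -1.125]
```

Call:
send_rows(increments=[-26,14,2,0,0,-0.14,1,-52,28,2,0,0,-0.28,1,-78,42,2,0,0,-0.42,1,-105,56,2,0,0,-0.56,1,-131,70,2,0,0,-0.7,1,-157,84,2,0,0,-0.84,1,-184,98,2,0,0,-0.98,1,-210,112,2,0,0,-1.12,1,-210,112,2,0,0,-1.125,1,-210,112,2,0,0,-1.125,1,-210,112,2,0,0,-1.125,1,-210,112,2,0,0,-1.125,1])

```text
time: 16.75
tcp_pos: [0.5967, 0.1124, 0.1152]
ee_rot: [0.04, 0.999, 0.001, 0.001]
wrist_force: [-0.1, -0.1, -3.7]
width: 0.0488
```

```bash
python3 -c "
from h import *
go(597,112,37,175.4)"
```

```text
t 16.75 at [596.7 112.4 115.2] psi 175.4 J1,J6 [ 11. -75.] F [-0.1 -0.1 -3.7] w 48.8
inc [-0.3, -0.6, 78.2] [0.003, 0.001, 0.0]
```

Call:
send_rows(increments=[0,0,30,0.003,0,0,1,0,0,60,0.003,0,0,1,0,0,72,0.003,0,0,1,0,0,78.5,0.003,0,0,1,0,0,78.5,0.003,0,0,1])

```text
time: 17.25
tcp_pos: [0.5966, 0.1129, 0.0379]
ee_rot: [0.04, 0.999, 0.0, 0.001]
wrist_force: [0.9, -0.1, -5.5]
width: 0.049
```

Call:
send_rows(increments=[-4,0,0,0,0,0,1,-8,0,0,0,0,0,1,-12,0,0.5,0,0,0,1,-15,0,0.5,0,0,0,1,-15,0,0.5,0,0,0,1])

```text
time: 17.75
tcp_pos: [0.6121, 0.1117, 0.0374]
ee_rot: [0.04, 0.999, 0.0, 0.001]
wrist_force: [0.8, -0.9, -3.7]
width: 0.0487
```

Call:
send_rows(increments=[-2,0,0,0,0,0,1,-3,0,0,0,0,0,1,-3,0,0,0,0,0,1])

```text
time: 18.05
tcp_pos: [0.6153, 0.1114, 0.0374]
ee_rot: [0.04, 0.999, -0.0, 0.001]
wrist_force: [0.8, -0.4, -3.8]
width: 0.0484
```

Call:
send_rows(increments=[0,0,1.5,0,0,0,1,-1.5,0,1.5,0,0,0,1,-1.5,0,1.5,0,0,0,1])

```text
time: 18.35
tcp_pos: [0.6162, 0.1114, 0.0373]
ee_rot: [0.04, 0.999, 0.0, 0.001]
wrist_force: [-6.8, -1.1, 8.2]
width: 0.0486
```

Call:
send_rows(increments=[-2,0,0,0,0,0,1,-2,0,0,0,0,0,1])

```text
time: 18.55
tcp_pos: [0.6176, 0.1113, 0.0373]
ee_rot: [0.04, 0.999, 0.0, 0.0]
wrist_force: [-6.2, -0.0, 1.8]
width: 0.0487
```

Call:
send_rows(increments=[-2,0,0,0,0,0,1,-2,0,0,0,0,0,1])

```text
time: 18.75
tcp_pos: [0.6177, 0.1113, 0.0374]
ee_rot: [0.04, 0.999, 0.0, -0.002]
wrist_force: [-12.2, 1.0, 5.0]
width: 0.0486
```

Contact again at 12 N. The face line agrees with plain_b's contact (slope 0.079). Release, rise, and go to the button.

Call:
send_rows(increments=[0.5,0,0,0,0,0,-1,0.5,0,0,0,0,0,-1,0.5,0,0,0,0,0,-1,0.5,0,0,0,0,0,-1,0.5,0,0,0,0,0,-1,0.5,0,-40,0,0,0,-1,0.5,0,-80,0,0,0,-1,0.5,0,-80,0,0,0,-1])

```text
time: 19.55
tcp_pos: [0.62, 0.1117, 0.1237]
ee_rot: [0.04, 0.999, 0.001, 0.003]
wrist_force: [0.4, -0.4, 0.8]
width: 0.0856
```

```bash
python3 -c "
from h import *
go(645.5,291.5,80,115)"
```

```text
t 19.55 at [620.  111.7 123.7] psi 175.5 J1,J6 [ 10. -75.] F [ 0.4 -0.4  0.8] w 85.6
inc [-11.0, 181.2, 44.2] [0.005, 0.003, 1.055]
```

Call:
send_rows(increments=[-3,45,0,0,0,0,1,-6,90,0,0,0,0,1,-9,135,10,0,0,0,1,-11,181,30,0.005,0.003,0,1,-11,181,44,0.005,0.003,0,1,-11,181,44,0.005,0.003,0,1,-11,181,44,0.005,0.003,0,1,-11,181,44,0.005,0.003,0,1])

```text
time: 20.35
tcp_pos: [0.6461, 0.2902, 0.0817]
ee_rot: [0.04, 0.999, -0.001, 0.002]
wrist_force: [1.2, 0.1, -0.4]
width: -0.0001
```

```bash
python3 -c "
from h import *
go(645.5,291.5,30,175.4)
c,w=blocks('top',[(0.60,-0.075),(.618,.111)]);save(c,'top6.png',(120,120,420,300),2.5)
c,w=cloud('side');save(c,'side6.png',(140,120,400,340),2.5)
"
```

```text
t 20.35 at [646.1 290.2  81.7] psi 175.4 J1,J6 [ 24. -61.] F [ 1.2  0.1 -0.4] w -0.1
inc [0.9, 1.3, 51.7] [-0.002, 0.004, -0.0]
top 398 rect [602.2 -74.4  85.5  52.7] 85.71 zmed 59.8 brass (array([619.31840329, -44.08206914,  59.77610229]), np.int64(21))
top 438 rect [617.4 109.2  99.6  51.9] 85.97 zmed 60.0 brass (array([633.67345895, 146.74970891,  61.47366432]), np.int64(21))
```

View pics/top6.png

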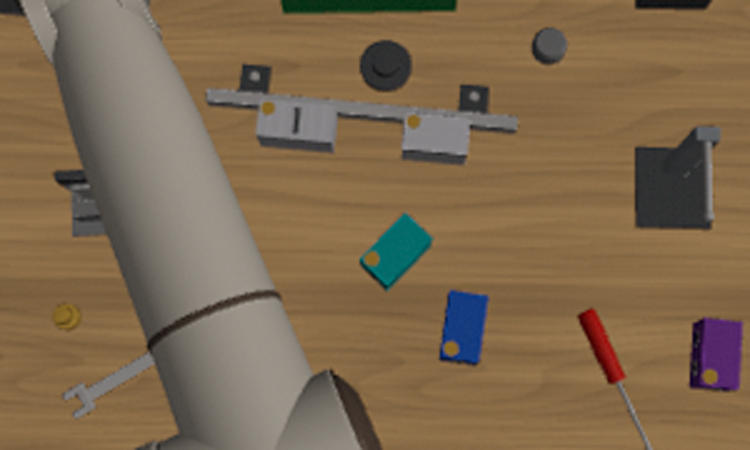

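View pics/side6.png

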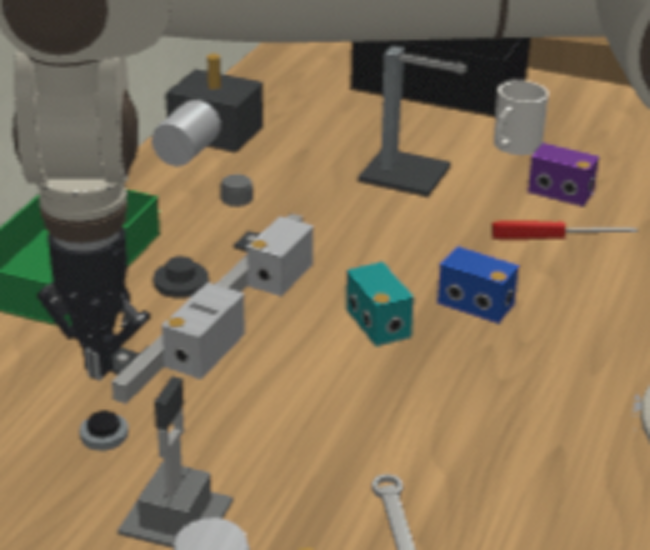

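Both blocks stand with their long sides on the bar (top view (297,125), (435,138)), and the gripper is above the button. Pressing.

Call:
send_rows(increments=[0,1,40,0,0,0,1,0,1,52,0,0,0,1,0,1,52,0,0,0,1])

```text
time: 20.75
tcp_pos: [0.6452, 0.2901, 0.0278]
ee_rot: [0.041, 0.999, -0.002, 0.0]
wrist_force: [-0.1, 0.5, 0.4]
width: 0.0001
```

Call:
send_rows(increments=[0,0,3,0,0,0,1,0,0,6,0,0,0,1,0,0,8,0,0,0,1,0,0,8,0,0,0,1])

```text
time: 21.15
tcp_pos: [0.6457, 0.2902, 0.0205]
ee_rot: [0.041, 0.999, -0.002, 0.001]
wrist_force: [1.0, -0.5, 3.0]
width: -0.0
```

Call:
send_rows(increments=[0,0,2,0,0,0,1,0,0,3,0,0,0,1,0,0,3,0,0,0,1])

```text
time: 21.45
tcp_pos: [0.6459, 0.2903, 0.0177]
ee_rot: [0.041, 0.999, -0.001, 0.001]
wrist_force: [0.0, -1.0, 3.2]
width: -0.0
```

Call:
send_rows(increments=[0,0,2,0,0,0,1,0,0,2,0,0,0,1])

```text
time: 21.65
tcp_pos: [0.6459, 0.2903, 0.0161]
ee_rot: [0.041, 0.999, -0.001, 0.001]
wrist_force: [-0.9, -1.3, 4.3]
width: -0.0005
```

Call:
send_rows(increments=[0,0,2,0,0,0,1,0,0,2,0,0,0,1])

```text
time: 21.85
tcp_pos: [0.646, 0.2904, 0.0159]
ee_rot: [0.041, 0.999, -0.001, 0.002]
wrist_force: [-5.4, -2.7, 13.5]
width: 0.0004
```

Call:
send_rows(increments=[0,0,2,0,0,0,1,0,0,2,0,0,0,1,0,0,2,0,0,0,1])

```text
time: 22.15
tcp_pos: [0.646, 0.2904, 0.0159]
ee_rot: [0.041, 0.999, -0.001, 0.002]
wrist_force: [-5.0, -2.7, 15.0]
width: 0.0002
```

The button bottomed and was held. Now the valve's turn.

Call:
send_rows(increments=[0,0,-40,0,0,0,1,0,0,-80,0,0,0,0,0,-45,-105,0,0,0,-1,5,-90,-105,0,0,0,-1,10,-135,-105,0,0,0,-1,14,-181,-105,0,0,0,-1,14,-181,-105,0,0,0,-1,14,-181,-105,0,0,0,-1])

```text
time: 22.95
tcp_pos: [0.6169, 0.1104, 0.1211]
ee_rot: [0.042, 0.999, -0.001, 0.002]
wrist_force: [-0.7, 0.6, -0.1]
width: 0.0854
```

```bash
python3 -c "
from h import *
go(617.5,111,37.4,175.4)
c,w=cloud('side');save(c,'side7.png',(140,120,400,340),2.5)
"
```

```text
t 22.95 at [616.9 110.4 121.1] psi 175.2 J1,J6 [ 10. -75.] F [-0.7  0.6 -0.1] w 85.4
inc [-0.2, 0.7, 83.7] [-0.001, 0.004, -0.003]
```

View pics/side7.png

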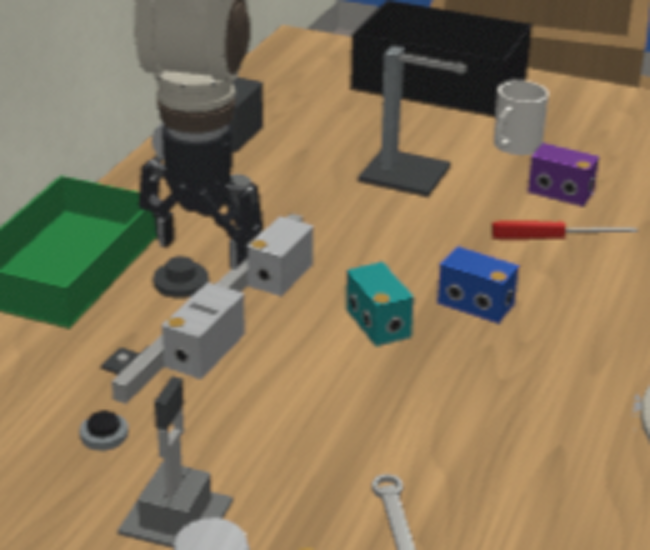

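Call:
send_rows(increments=[0,0.7,40,0,0.004,0,-1,0,0.7,70,0,0.004,0,-1,0,0.7,84,0,0.004,0,-1,0,0.7,84,0,0.004,0,-1,0,0.7,84,0,0.004,0,1,0,0.7,84,0,0.004,0,1,0,0.7,84,0,0.004,0,1,0,0.7,84,0,0.004,0,1,0,0.7,84,0,0.004,0,1,0,0.7,84,0,0.004,0,1,0,0.7,84,0,0.004,0,1,0,0.7,84,0,0.004,0,1,0,0.7,84,0,0.004,0,1])

```text
time: 24.3
tcp_pos: [0.6176, 0.1124, 0.0391]
ee_rot: [0.041, 0.999, -0.0, 0.001]
wrist_force: [-4.2, 0.7, 6.5]
width: 0.0488
```

Call:
send_rows(increments=[0,0,-25,0,0,0,1,0,0,-50,0,0,0,1,0,0,-50,0,0,0,1,0,0,-50,0,0,0,1])

```text
time: 24.7
tcp_pos: [0.6177, 0.1124, 0.089]
ee_rot: [0.041, 0.999, 0.0, 0.001]
wrist_force: [-0.0, 0.4, -5.6]
width: 0.049
```

```bash
python3 -c "
from h import *
go(577,114,85,85.4)"
```

```text
t 24.7 at [617.7 112.4  89. ] psi 175.3 J1,J6 [ 10. -75.] F [-0.   0.4 -5.6] w 49.0
inc [40.7, -1.8, 3.9] [0.002, 0.002, 1.569]
```

Call:
send_rows(increments=[20,-1,0,0,0,0.15,1,40,-2,0,0,0,0.3,1,41,-2,0,0,0,0.45,1,41,-2,0,0,0,0.6,1,41,-2,0,0,0,0.75,1,41,-2,0,0,0,0.9,1,41,-2,0,0,0,1.05,1,41,-2,0,0,0,1.2,1,41,-2,0,0,0,1.35,1,41,-2,0,0.002,0.002,1.5,1,41,-2,0,0.002,0.002,1.57,1,41,-2,0,0.002,0.002,1.57,1,41,-2,0,0.002,0.002,1.57,1])

```text
time: 26.0
tcp_pos: [0.5761, 0.1137, 0.0875]
ee_rot: [0.734, 0.679, -0.001, -0.001]
wrist_force: [-0.5, 0.0, -5.5]
width: 0.0488
```

```bash
python3 -c "
from h import *
go(577,114,38.8,85.4)"
```

```text
t 26.0 at [576.1 113.7  87.5] psi 85.5 J1,J6 [11. 16.] F [-0.5  0.  -5.5] w 48.8
inc [0.4, 1.0, 48.7] [-0.002, 0.0, 0.002]
```

Call:
send_rows(increments=[0,0,25,0,0,0,1,0,0,42,0,0,0,1,0,0,49.5,0,0,0,1,0,0,49.5,0,0,0,1,0,0,49.5,0,0,0,1])

```text
time: 26.5
tcp_pos: [0.5757, 0.1136, 0.0387]
ee_rot: [0.734, 0.679, -0.001, -0.001]
wrist_force: [-5.1, -0.4, 3.9]
width: 0.0486
```

Call:
send_rows(increments=[0,4,0,0,0,0,1,0,8,0,0,0,0,1,0,12,0,0,0,0,1,0,12,0,0,0,0,1])

```text
time: 26.9
tcp_pos: [0.5886, 0.1127, 0.0387]
ee_rot: [0.734, 0.679, -0.001, -0.0]
wrist_force: [1.2, 0.4, -1.7]
width: 0.0489
```

Call:
send_rows(increments=[0,2,0.5,0,0,0,1,0,3,0.5,0,0,0,1,0,3,0.5,0,0,0,1])

```text
time: 27.2
tcp_pos: [0.5915, 0.1125, 0.0387]
ee_rot: [0.734, 0.679, -0.001, -0.0]
wrist_force: [-4.4, -0.8, 4.7]
width: 0.0488
```

Call:
send_rows(increments=[0,2,0,0,0,0,1,0,2,0,0,0,0,1])

```text
time: 27.4
tcp_pos: [0.5938, 0.1124, 0.0388]
ee_rot: [0.734, 0.679, -0.0, -0.0]
wrist_force: [-1.8, -0.5, 0.6]
width: 0.0487
```

Call:
send_rows(increments=[0,2,0,0,0,0,1,0,2,0,0,0,0,1])

```text
time: 27.6
tcp_pos: [0.5947, 0.1123, 0.0387]
ee_rot: [0.734, 0.679, -0.001, -0.001]
wrist_force: [-9.1, 1.4, 4.9]
width: 0.0493
```

Call:
send_rows(increments=[0,2,0,0,0,0,1,0,2,0,0,0,0,1])

```text
time: 27.8
tcp_pos: [0.5947, 0.1123, 0.0387]
ee_rot: [0.734, 0.679, -0.003, -0.003]
wrist_force: [-14.7, 0.8, 8.5]
width: 0.0487
```

Contact made. Release and go to plain_b.

Call:
send_rows(increments=[0,-0.5,0,0,0,0,-1,0,-0.5,0,0,0,0,-1,0,-0.5,0,0,0,0,-1,0,-0.5,0,0,0,0,-1,0,-0.5,0,0,0,0,-1,0,-0.5,-40,0,0,0,-1,0,-0.5,-80,0,0,0,-1,0,-0.5,-80,0,0,0,-1])

```text
time: 28.6
tcp_pos: [0.5973, 0.1127, 0.1249]
ee_rot: [0.734, 0.679, 0.001, -0.001]
wrist_force: [0.2, -1.3, -0.3]
width: 0.0854
```

```bash
python3 -c "
from h import *
go(602.5,-74,118,175.4)"
```

```text
t 28.6 at [597.3 112.7 124.9] psi 85.6 J1,J6 [11. 15.] F [ 0.2 -1.3 -0.3] w 85.4
inc [-185.8, 19.5, 6.5] [0.002, -0.001, -1.568]
```

Call:
send_rows(increments=[-30,3,0,0,0,-0.15,-1,-60,6,0,0,0,-0.3,-1,-90,10,0,0,0,-0.45,-1,-120,13,0,0,0,-0.6,-1,-150,16,0,0,0,-0.75,-1,-186,19,0,0,0,-0.9,-1,-186,19,6,0,0,-1.05,-1,-186,19,6,0,0,-1.2,-1,-186,19,6,0,0,-1.35,-1,-186,19,6,0,0,-1.5,-1,-186,19.5,6,0.002,0,-1.568,-1,-186,19.5,6,0.002,0,-1.568,-1,-186,19.5,6,0.002,0,-1.568,-1])

```text
time: 29.9
tcp_pos: [0.6025, -0.0742, 0.1183]
ee_rot: [0.041, 0.999, 0.0, -0.0]
wrist_force: [-1.0, 0.8, 0.3]
width: 0.0853
```

```bash
python3 -c "
from h import *
go(602.5,-74,37,175.4)
c,w=cloud('side');save(c,'side8.png',(140,120,400,340),2.5)
"
```

```text
t 29.9 at [602.5 -74.2 118.3] psi 175.3 J1,J6 [ -7. -92.] F [-1.   0.8  0.3] w 85.3
inc [-0.1, 0.2, 81.3] [0.001, -0.001, -0.002]
```

View pics/side8.png

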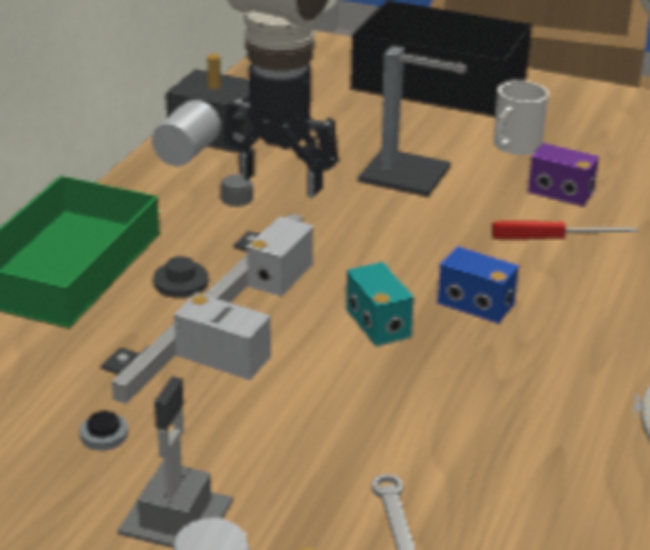

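Both blocks are as intended: the valve is end-on at (222,330) and plain_b at (280,255). Grip plain_b.

Call:
send_rows(increments=[0,0,40,0,0,0,-1,0,0,70,0,0,0,-1,0,0,82,0,0,0,-1,0,0,82,0,0,0,-1,0,0,82,0,0,0,1,0,0,82,0,0,0,1,0,0,82,0,0,0,1,0,0,82,0,0,0,1,0,0,82,0,0,0,1,0,0,82,0,0,0,1,0,0,82,0,0,0,1,0,0,82,0,0,0,1,0,0,82,0,0,0,1])

```text
time: 31.25
tcp_pos: [0.6028, -0.0742, 0.0384]
ee_rot: [0.041, 0.999, 0.0, 0.0]
wrist_force: [-4.3, 0.9, 7.8]
width: 0.0488
```

Call:
send_rows(increments=[0,0,-25,0,0,0,1,0,0,-50,0,0,0,1,0,0,-50,0,0,0,1,0,0,-50,0,0,0,1])

```text
time: 31.65
tcp_pos: [0.603, -0.0743, 0.0885]
ee_rot: [0.041, 0.999, 0.0, 0.001]
wrist_force: [-0.2, -0.8, -4.9]
width: 0.0487
```

```bash
python3 -c "
from h import *
go(568,-71,85,85.4)"
```

```text
t 31.65 at [603.  -74.3  88.5] psi 175.3 J1,J6 [ -7. -92.] F [-0.2 -0.8 -4.9] w 48.7
inc [35.1, 0.4, 3.4] [0.002, 0.001, 1.569]
```

Call:
send_rows(increments=[18,0,0,0,0,0.15,1,35,0,0,0,0,0.3,1,35,0,0,0,0,0.45,1,35,0,0,0,0,0.6,1,35,0,0,0,0,0.75,1,35,0,0,0,0,0.9,1,35,0,0,0,0,1.05,1,35,0,0,0,0,1.2,1,35,0,0,0,0,1.35,1,35,0,0,0.002,0.001,1.5,1,35,0,0,0.002,0.001,1.57,1,35,0,0,0.002,0.001,1.57,1,35,0,0,0.002,0.001,1.57,1])

```text
time: 32.95
tcp_pos: [0.5675, -0.0713, 0.0872]
ee_rot: [0.735, 0.679, -0.001, -0.001]
wrist_force: [-0.3, -0.0, -3.6]
width: 0.0489
```

```bash
python3 -c "
from h import *
go(568,-71,38,85.4)"
```

```text
t 32.95 at [567.5 -71.3  87.2] psi 85.5 J1,J6 [-7. -3.] F [-0.3 -0.  -3.6] w 48.9
inc [0.3, 0.5, 49.2] [-0.002, -0.0, 0.001]
```

Call:
send_rows(increments=[0,0,25,0,0,0,1,0,0,42,0,0,0,1,0,0,49.5,0,0,0,1,0,0,49.5,0,0,0,1,0,0,49.5,0,0,0,1])

```text
time: 33.45
tcp_pos: [0.5671, -0.0712, 0.0383]
ee_rot: [0.734, 0.679, -0.001, -0.001]
wrist_force: [-5.8, 1.5, 5.5]
width: 0.0487
```

Call:
send_rows(increments=[0,4,0,0,0,0,1,0,8,0,0,0,0,1,0,12,0,0,0,0,1,0,12,0,0,0,0,1])

```text
time: 33.85
tcp_pos: [0.5799, -0.0722, 0.0384]
ee_rot: [0.734, 0.679, -0.0, -0.001]
wrist_force: [0.0, -0.8, -0.8]
width: 0.0489
```

Call:
send_rows(increments=[0,2,0.5,0,0,0,1,0,3,0.5,0,0,0,1,0,3,0.5,0,0,0,1])

```text
time: 34.15
tcp_pos: [0.5828, -0.0724, 0.0384]
ee_rot: [0.734, 0.679, -0.0, -0.001]
wrist_force: [-4.0, 0.2, 4.7]
width: 0.049
```

Call:
send_rows(increments=[0,2,0,0,0,0,1,0,2,0,0,0,0,1])

```text
time: 34.35
tcp_pos: [0.5844, -0.0726, 0.0384]
ee_rot: [0.734, 0.679, -0.001, -0.001]
wrist_force: [-5.7, 0.7, 2.6]
width: 0.0491
```

Call:
send_rows(increments=[0,2,0,0,0,0,1,0,2,0,0,0,0,1])

```text
time: 34.55
tcp_pos: [0.5846, -0.0725, 0.0385]
ee_rot: [0.734, 0.679, -0.002, -0.003]
wrist_force: [-14.6, 1.9, 9.7]
width: 0.0486
```

Call:
send_rows(increments=[0,2,0,0,0,0,1,0,2,0,0,0,0,1])

```text
time: 34.75
tcp_pos: [0.5846, -0.0725, 0.0386]
ee_rot: [0.734, 0.679, -0.003, -0.004]
wrist_force: [-14.9, 1.8, 9.9]
width: 0.0489
```

Contact. Release and head to the button.

Call:
send_rows(increments=[0,-0.5,0,0,0,0,-1,0,-0.5,0,0,0,0,-1,0,-0.5,0,0,0,0,-1,0,-0.5,0,0,0,0,-1,0,-0.5,0,0,0,0,-1,0,-0.5,-40,0,0,0,-1,0,-0.5,-80,0,0,0,-1,0,-0.5,-80,0,0,0,-1])

```text
time: 35.55
tcp_pos: [0.5875, -0.0729, 0.1246]
ee_rot: [0.734, 0.679, -0.001, -0.001]
wrist_force: [0.0, -0.6, 1.0]
width: 0.0852
```

```bash
python3 -c "
from h import *
go(646,290.5,90,85.4)"
```

```text
t 35.55 at [587.5 -72.9 124.6] psi 85.5 J1,J6 [-7. -3.] F [ 0.  -0.6  1. ] w 85.2
inc [366.9, 30.2, 34.6] [-0.002, -0.0, 0.003]
```

Call:
send_rows(increments=[45,4,0,0,0,0,1,90,8,0,0,0,0,1,135,11,0,0,0,0,1,180,15,0,0,0,0,1,225,19,0,0,0,0,1,270,22,0,0,0,0,1,315,26,0,0,0,0,1,345,29,10,0,0,0,1,367,30,30,0,0,0,1,367,30,34,0,0,0,1,367,30,34,0,0,0,1,367,30,34,0,0,0,1])

```text
time: 36.75
tcp_pos: [0.6458, 0.2894, 0.0906]
ee_rot: [0.734, 0.679, -0.001, -0.001]
wrist_force: [-0.6, 0.1, -0.4]
width: 0.0001
```

```bash
python3 -c "
from h import *
go(646,290.5,24,85.4)
c,w=blocks('top',[(0.585,-0.0725),(.594,.112)]);save(c,'top9.png',(120,120,420,300),2.5)
c,w=cloud('side');save(c,'side9.png',(140,120,400,340),2.5)
"
```

```text
t 36.75 at [645.8 289.4  90.6] psi 85.5 J1,J6 [24. 29.] F [-0.6  0.1 -0.4] w 0.1
inc [1.1, 0.3, 66.6] [-0.003, 0.0, 0.002]
top 392 rect [583.5 -73.2  87.2  49.9] -4.23 zmed 60.0 brass (array([615.23516671, -88.02608698,  62.44918017]), np.int64(23))
top 434 rect [592.  111.6 102.7  50.4] -3.99 zmed 60.4 brass (array([630.39671842,  97.02546755,  61.32531737]), np.int64(21))
```

View pics/top9.png

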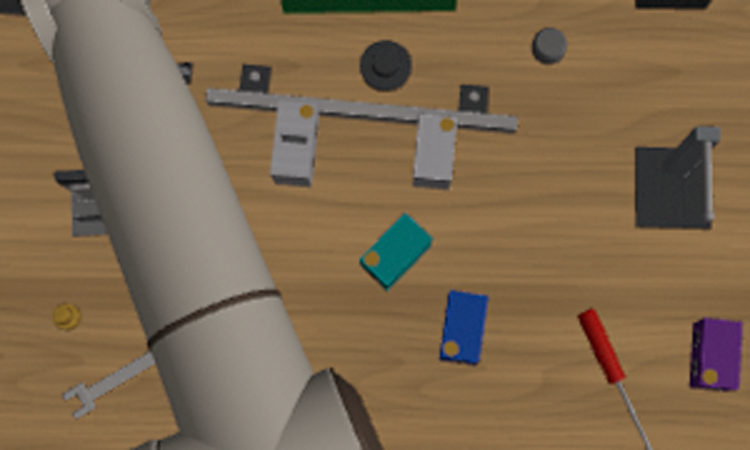

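View pics/side9.png

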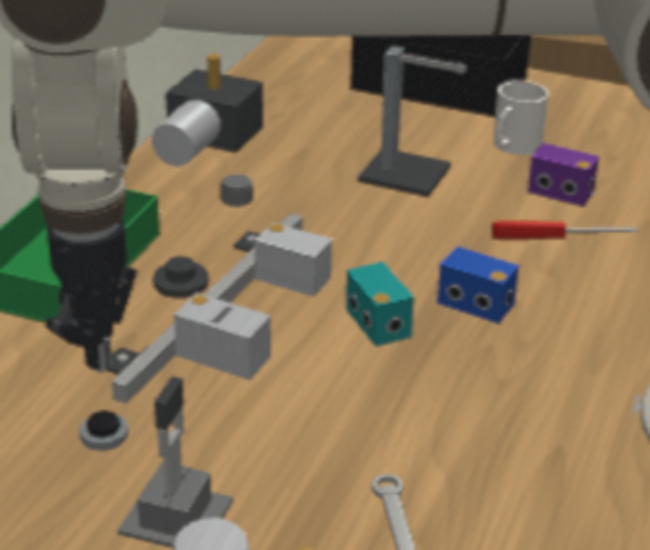

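Both blocks stand end-on with the plugs at the bar ((306,111), (447,125)). Pressing.

Call:
send_rows(increments=[1,0.5,40,0,0,0,1,1,0.5,60,0,0,0,1,1,0.5,66,0,0,0,1,1,0.5,70,0,0,0,1,1,0.5,74,0,0,0,1,1,0.5,76,0,0,0,1,1,0.5,76,0,0,0,1])

```text
time: 37.55
tcp_pos: [0.6475, 0.2904, 0.0168]
ee_rot: [0.735, 0.678, 0.001, -0.0]
wrist_force: [0.8, -2.0, 4.0]
width: 0.0
```

Call:
send_rows(increments=[0,0,2,0,0,0,1,0,0,2,0,0,0,1,0,0,2,0,0,0,1])

```text
time: 37.85
tcp_pos: [0.6478, 0.2906, 0.0161]
ee_rot: [0.735, 0.678, 0.001, 0.0]
wrist_force: [-1.6, -2.8, 7.3]
width: -0.0002
```

Call:
send_rows(increments=[0,0,2,0,0,0,1,0,0,2,0,0,0,1,0,0,2,0,0,0,1])

```text
time: 38.15
tcp_pos: [0.6478, 0.2906, 0.016]
ee_rot: [0.735, 0.679, 0.002, 0.0]
wrist_force: [-6.1, -3.9, 11.9]
width: -0.0001
```

Call:
send_rows(increments=[0,0,-40,0,0,0,1,0,0,-80,0,0,0,0,0,0,-120,0,0,0,-1,0,0,-160,0,0,0,-1,0,0,-200,0,0,0,-1,0,0,-220,0,0,0,-1,0,0,-220,0,0,0,-1])

```text
time: 38.85
tcp_pos: [0.648, 0.2909, 0.2401]
ee_rot: [0.735, 0.679, 0.005, 0.001]
wrist_force: [-0.3, 0.4, -0.6]
width: 0.0846
```

```bash
python3 -c "
from h import *
go(516,371.5,240,10)
for n in('top','side'):
  c,w=cloud(n)
  for zr in((.125,.170),(.1,.12),(.05,.09),(.03,.05)):
    p,_,_=sel(w,c,(0.46,0.57),(0.31,0.43),zr);
    if len(p)>4:print(n,zr,len(p),rect(p),np.percentile(p[:,2],[2,98]).round(4))
  save(c,n+'10.png',(120,170,240,260) if n=='top' else (150,250,250,340),6)
"
```

```text
t 38.85 at [648.  290.9 240.1] psi 85.5 J1,J6 [24. 29.] F [-0.3  0.4 -0.6] w 84.6
inc [69.9, -138.0, -0.6] [0.003, -0.01, 1.317]
top (0.125, 0.17) 39 (array([515. , 380.3,  21.1,  13.7]), 88.47) [0.1313 0.1659]
top (0.1, 0.12) 5 (array([511.9, 386.6,   9.7,   4.5]), -69.52) [0.105  0.1133]
top (0.03, 0.05) 45 (array([505. , 394.7,  39.5,  15.2]), 20.66) [0.0324 0.0481]
side (0.125, 0.17) 189 (array([514.5, 373. ,  46. ,  13.9]), -88.53) [0.1271 0.1634]
side (0.1, 0.12) 65 (array([515.1, 372.1,  44.5,   8.6]), -87.11) [0.1006 0.1181]
side (0.05, 0.09) 86 (array([513.2, 373.1,  29.9,   7.6]), 84.44) [0.0523 0.0888]
side (0.03, 0.05) 402 (array([515.6, 372.8,  64.3,  55.7]), -84.24) [0.0306 0.0464]
```

View pics/top10.png

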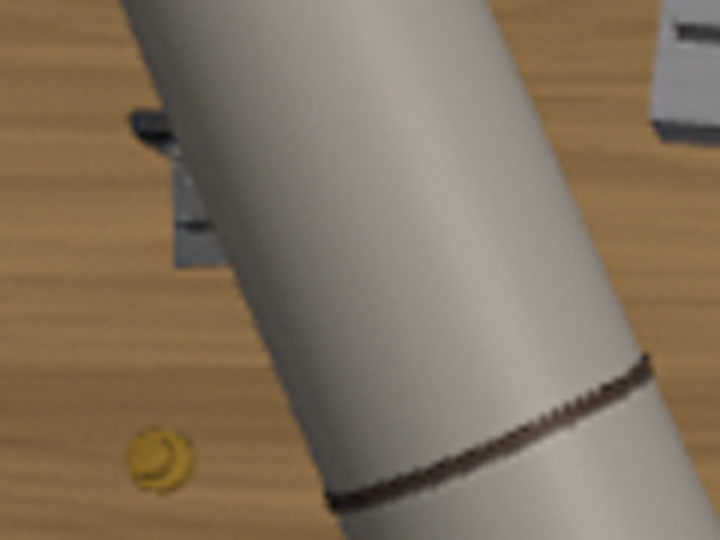

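View pics/side10.png

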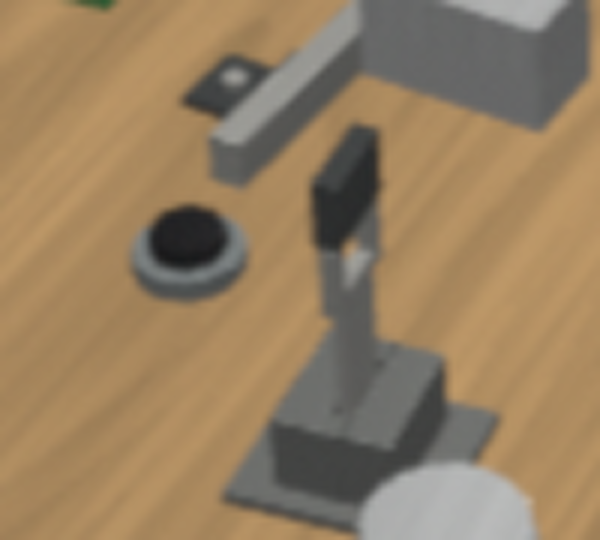

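```bash
python3 -c "
from h import *
for k in range(2):
  c,w=cloud('side')
  for zr in((.128,.158),(.05,.09),):
    p,_,_=sel(w,c,(0.46,0.57),(0.31,0.43),zr)
    q=p[:,:2]-np.median(p[:,:2],0);u,s,v=np.linalg.svd(q,full_matrices=False);print(zr,len(p),np.degrees(np.arctan2(v[0,1],v[0,0])),s/np.sqrt(len(p)))
  p,_,_=sel(w,c,(0.42,0.6),(0.30,0.45),(.002,.012)); print('base',rect(p))
  p,_,_=sel(w,c,(0.46,0.57),(0.31,0.43),(.034,.046)); print('hold',rect(p),np.median(p[:,2]))
"
```

```text
(0.128, 0.158) 120 87.735307295702 [0.0145398  0.00336824]
(0.05, 0.09) 90 91.19225767315949 [0.00986068 0.00145999]
base (array([509.8, 374. , 176.4, 146.2]), -0.51)
hold (array([514.7, 372.7,  65.1,  54.6]), -84.35) 0.04046867724348624
(0.128, 0.158) 116 88.25244068571814 [0.01486406 0.00334481]
(0.05, 0.09) 91 90.53374914567333 [0.00957919 0.00160325]
base (array([510.3, 374.4, 177.4, 148.1]), 0.63)
hold (array([515.3, 373.3,  63.5,  55. ]), -85.62) 0.040674088114567186
```

```bash
python3 -c "
import cv2
im=cv2.imread('pics/top0.png')[175:225,135:185];cv2.imwrite('pics/pl.png',cv2.resize(im,None,fx=11,fy=11,interpolation=cv2.INTER_CUBIC))"
```

```text
(no output)
```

View pics/pl.png

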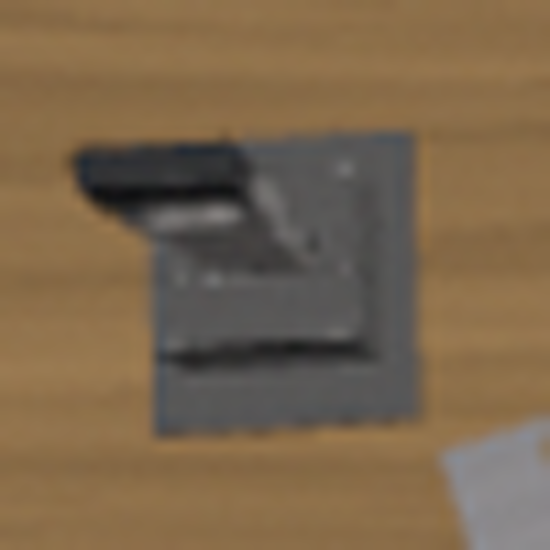

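The gauge thickness axis is about 4.7° (from the base-plate edge). Going above the gauge.

Call:
send_rows(increments=[20,-38,0,0,0,0.15,-1,40,-76,0,0,0,0.3,-1,60,-114,0,0,0,0.45,-1,70,-138,0,0,0,0.6,-1,70,-138,0,0,0,0.75,-1,70,-138,0,0,0,0.9,-1,70,-138,0,0,0,1.05,-1,70,-138,0,0,0,1.2,-1,70,-138,0,0.003,-0.01,1.35,-1,70,-138,0,0.003,-0.01,1.41,-1,70,-138,0,0.003,-0.01,1.41,-1,70,-138,0,0.003,-0.01,1.41,-1])

```text
time: 40.25
tcp_pos: [0.5146, 0.3707, 0.2331]
ee_rot: [0.999, 0.042, -0.005, 0.002]
wrist_force: [-0.2, 0.0, -0.3]
width: 0.085
```

```bash
python3 -c "
from h import *
go(515.5,372,134,4.7)"
```

```text
t 40.25 at [514.6 370.7 233.1] psi 4.8 J1,J6 [ 36. 121.] F [-0.2  0.  -0.3] w 85.0
inc [1.9, -1.5, 99.1] [0.004, 0.009, 0.002]
```

Call:
send_rows(increments=[2,-1.5,40,0.004,0.009,0,-1,2,-1.5,75,0.004,0.009,0,-1,2,-1.5,99,0.004,0.009,0,-1,2,-1.5,99,0.004,0.009,0,-1,2,-1.5,99,0.004,0.009,0,-1])

```text
time: 40.75
tcp_pos: [0.5154, 0.3718, 0.1346]
ee_rot: [0.999, 0.042, -0.0, -0.0]
wrist_force: [-0.6, 0.6, 0.9]
width: 0.0854
```

```bash
python3 -c "
from h import *
go(515.5,372,134,4.7)
c,w=cloud('side');save(c,'side11.png',(140,180,290,340),4)
"
```

```text
t 40.75 at [515.4 371.8 134.6] psi 4.8 J1,J6 [ 36. 121.] F [-0.6  0.6  0.9] w 85.4
inc [0.1, -0.1, 0.6] [-0.0, 0.001, 0.003]
```

View pics/side11.png

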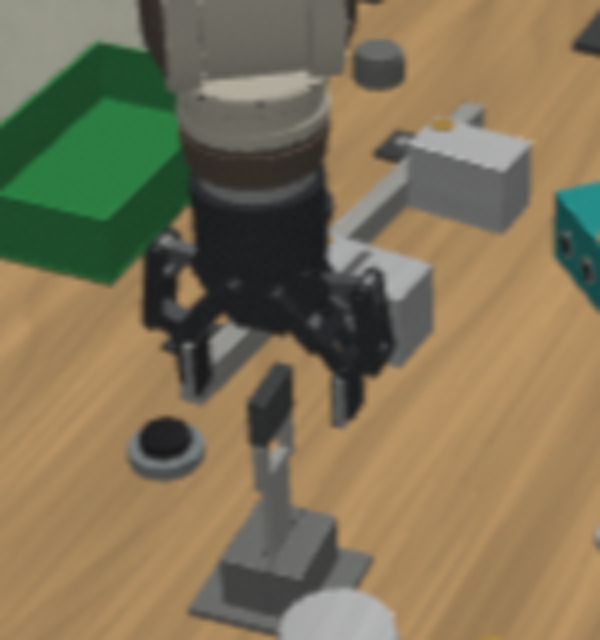

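The grip at (270,405) is centred between the pads. Close.

Call:
send_rows(increments=[0,0,0,0,0,0,1,0,0,0,0,0,0,1,0,0,0,0,0,0,1,0,0,0,0,0,0,1,0,0,0,0,0,0,1,0,0,0,0,0,0,1,0,0,0,0,0,0,1,0,0,0,0,0,0,1])

```text
time: 41.6
tcp_pos: [0.516, 0.3723, 0.1359]
ee_rot: [0.999, 0.042, 0.001, -0.001]
wrist_force: [-0.4, 0.4, 2.3]
width: 0.0108
```

Call:
send_rows(increments=[0,0,-20,0,0,0,1,0,0,-50,0,0,0,1,0,0,-90,0,0,0,1,0,0,-120,0,0,0,1,0,0,-120,0,0,0,1,0,0,-120,0,0,0,1])

```text
time: 42.2
tcp_pos: [0.5161, 0.3722, 0.2557]
ee_rot: [0.999, 0.042, 0.001, -0.001]
wrist_force: [-0.3, 0.7, -2.1]
width: 0.0109
```

```bash
python3 -c "
from h import *
go(592.5,112,254,-4.6)
c,w=cloud('side');save(c,'side12.png',(140,100,290,340),2.5)
s=arm.get_state();t=np.array(s['tcp_pos']);r=R.from_quat(s['ee_rot'])
for lo,hi in((-.10,-.05),(-.05,-.035),(-.035,-.01)):
  p,_,_=sel(w,c,(t[0]-.05,t[0]+.05),(t[1]-.05,t[1]+.05),(t[2]+lo,t[2]+hi))
  q=r.inv().apply(p-t)*1000; print(lo,len(p),np.percentile(q,[3,50,97],axis=0).round(1).tolist())
p,_,_=sel(w,c,(t[0]-.03,t[0]+.03),(t[1]-.03,t[1]+.03),(t[2]-.16,t[2])); print((p[:,2].min()-t[2])*1000)
"
```

```text
t 42.2 at [516.1 372.2 255.7] psi 4.8 J1,J6 [ 36. 121.] F [-0.3  0.7 -2.1] w 10.9
inc [54.2, 265.8, 1.4] [-0.002, -0.001, 0.165]
-0.1 129 [[-4.1, -15.8, 51.7], [-2.2, -4.3, 74.1], [2.1, 14.2, 98.1]]
-0.05 40 [[-5.1, -21.2, 36.0], [-2.8, -6.0, 41.9], [3.0, 18.3, 49.9]]
-0.035 96 [[-5.8, -22.2, 12.3], [-3.2, -4.1, 27.0], [3.3, 19.3, 33.6]]
-130.6144860811352
```

View pics/side12.png

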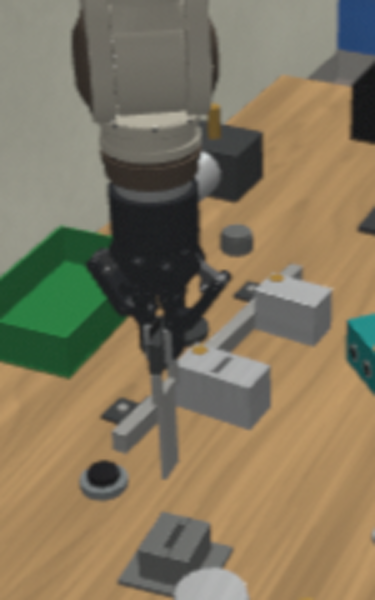

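The gauge is held upright, hanging straight below the TCP (its tip is at (170,470) in the crop). Now I locate the slot.

```bash
cat >> h.py <<'E'
def plane(c,z,box):
    "pixels -> world at height z; returns XY(mm), gray where XY in box (mm)"
    v,u=np.indices(c["img"].shape[:2]);T=c["cam_to_world"]
    d=np.stack([(u-c["cx"])/c["fx"],(v-c["cy"])/c["fy"],np.ones(u.shape)],-1)@T[:3,:3].T
    k=(z-T[2,3])/d[...,2];P=(T[:3,3]+d*k[...,None])*1000
    m=(P[...,0]>box[0])&(P[...,0]<box[1])&(P[...,1]>box[2])&(P[...,1]<box[3])
    return P[m],c["img"][m].astype(float).mean(1),m
E
python3 -c "
from h import *
for n in('side','top'):
  c,w=cloud(n)
  P,g,m=plane(c,.06,(570,612,88,136))
  b=np.median(g);d=np.clip(b-g-25,0,None);print(n,len(g),b,g.min(),(d>0).sum())
  cc=(P*d[:,None]).sum(0)/d.sum();q=P[d>0];print(cc,q.min(0),q.max(0),rect(q/1000))
  p,col,_=sel(w,c,(.53,.67),(.06,.16),(.052,.07));print(rect(p),len(p),brass(p,col))
c,w=cloud('side');save(c,'side13.png',(195,225,260,280),10)
"
```

```text
side 142 167.83333333333331 98.33333333333333 26
[592.30971017 114.62219796  60.        ] [588.12414742  88.45759483  60.        ] [602.91127064 130.46028759  60.        ] (array([593.8, 108.7,  42.2,  13.5]), -83.31)
(array([589.8, 113.6, 103.1,  57. ]), -4.37) 406 (array([626.37941896,  95.0114082 ,  58.52855519]), np.int64(20))
top 182 133.66666666666666 52.0 33
[592.9555382  112.22629544  60.        ] [586.64436917  95.89027619  60.        ] [596.80036725 128.82381154  60.        ] (array([591.6, 112.4,  32.8,  10.1]), -89.17)
(array([592. , 111.8, 102.1,  50.7]), -4.37) 442 (array([630.42539281,  97.03478637,  61.20973936]), np.int64(21))
```

View pics/side13.png

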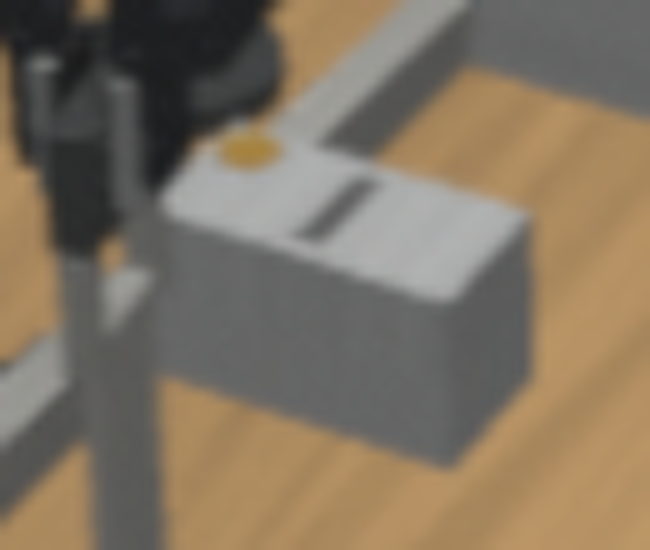

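Call:
send_rows(increments=[9,44,0,0,0,0.03,1,18,88,0,0,0,0.06,1,27,132,0,0,0,0.09,1,36,176,0,0,0,0.12,1,45,220,0,0,0,0.165,1,54,266,0,0,0,0.165,1,54,266,10,0,0,0.165,1,54,266,30,0,0,0.165,1,54,266,45,0,0,0.165,1,54,266,50,0,0,0.165,1,54,266,50,0,0,0.165,1,54,266,50,0,0,0.165,1])

```text
time: 43.6
tcp_pos: [0.5916, 0.1116, 0.2046]
ee_rot: [0.999, -0.04, -0.0, -0.0]
wrist_force: [-0.0, 0.7, -1.4]
width: 0.0112
```

```bash
cat > bl.py <<'E'
from h import *
c,w=cloud('side')
s=arm.get_state();t=np.array(s['tcp_pos']);r=R.from_quat(s['ee_rot'])
p,_,_=sel(w,c,(t[0]-.04,t[0]+.04),(t[1]-.04,t[1]+.04),(.075,t[2]-.045))
q=r.inv().apply(p-t)*1000
for k in range(50,125,10):
  a=q[(q[:,2]>k)&(q[:,2]<k+10)]
  if len(a)>5: print(k,len(a),np.percentile(a[:,:2],[5,50,95],axis=0).round(1).tolist())
save(c,'side_bl%d.png'%int(s['time']*100),(175,160,275,280),5)
E
python3 -c "
from h import *
go(592.5,111.8,186,-4.6)";python3 bl.py; ls pics|grep bl
```

```text
t 43.6 at [591.6 111.6 204.6] psi -4.6 J1,J6 [ 11. 105.] F [-0.   0.7 -1.4] w 11.2
inc [0.9, -0.2, 18.6] [-0.0, 0.001, 0.0]
50 21 [[-5.2, -11.7], [-2.5, -1.6], [-0.5, 17.4]]
60 22 [[-6.6, -16.2], [-3.4, -0.7], [-0.8, 15.8]]
70 25 [[-6.0, -15.8], [-3.5, -4.3], [-1.0, 15.8]]
80 21 [[-6.9, -15.6], [-4.8, -0.2], [-0.4, 11.1]]
90 19 [[-5.1, -15.1], [-3.9, -6.7], [-0.9, 12.1]]
100 23 [[-5.4, -14.3], [-3.6, -3.4], [-0.2, 14.6]]
110 20 [[-5.5, -14.7], [-3.2, -2.7], [-0.4, 14.2]]
120 21 [[-4.7, -15.4], [-2.5, -5.2], [0.8, 12.9]]
side_bl4365.png
```

View pics/side_bl4365.png

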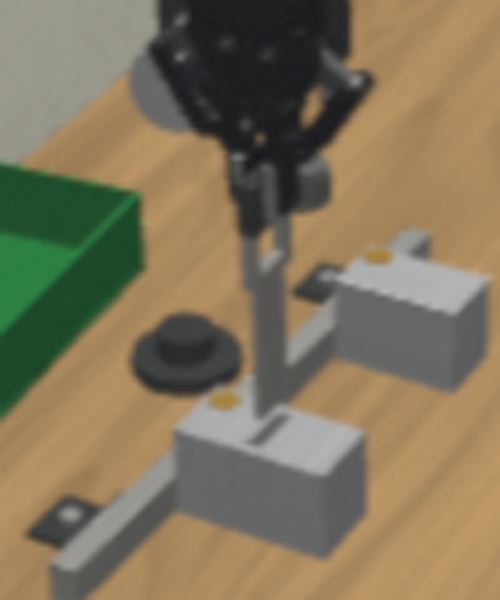

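Call:
send_rows(increments=[1,0,6,0,0,0,1,1,0,11,0,0,0,1,1,0,11,0,0,0,1,1,0,11,0,0,0,1])

```text
time: 44.05
tcp_pos: [0.5927, 0.1116, 0.1937]
ee_rot: [0.999, -0.04, -0.0, -0.0]
wrist_force: [-0.8, 0.4, -0.8]
width: 0.011
```

```bash
python3 -c "
from h import *
go(592.5,111.8,186,-4.6)
c,w=cloud('side');save(c,'s14.png',(205,215,260,270),10)"
```

```text
t 44.05 at [592.7 111.6 193.7] psi -4.6 J1,J6 [ 11. 105.] F [-0.8  0.4 -0.8] w 11.0
inc [-0.2, -0.2, 7.7] [-0.0, 0.0, 0.0]
```

View pics/s14.png

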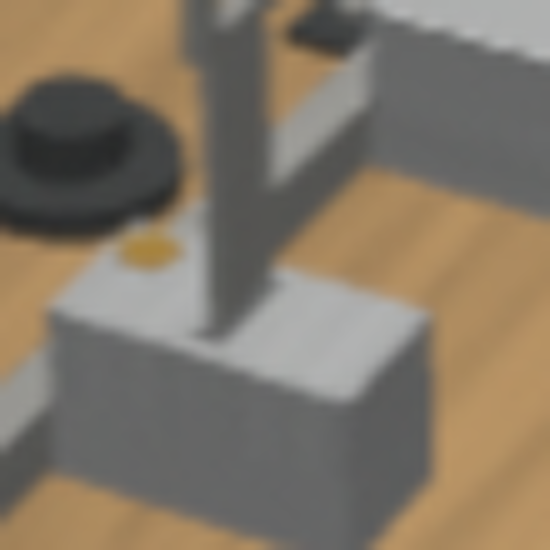

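The blade is right over the slot. Lower gently.

Call:
send_rows(increments=[0,0,3,0,0,0,1,0,0,5,0,0,0,1,0,0,7,0,0,0,1,0,0,7,0,0,0,1])

```text
time: 44.5
tcp_pos: [0.5927, 0.1115, 0.1865]
ee_rot: [0.999, -0.04, -0.0, -0.0]
wrist_force: [0.2, -0.1, -1.0]
width: 0.0112
```

Call:
send_rows(increments=[0,0,3,0,0,0,1,0,0,5,0,0,0,1,0,0,5,0,0,0,1])

```text
time: 44.8
tcp_pos: [0.5925, 0.1115, 0.181]
ee_rot: [0.999, -0.04, -0.001, 0.0]
wrist_force: [0.2, -0.7, -1.4]
width: 0.0105
```

It is entering freely (tip about 9 mm in). On to the bottom.

Call:
send_rows(increments=[0,0,5,0,0,0,1,0,0,9,0,0,0,1,0,0,13,0,0,0,1,0,0,16,0,0,0,1,0,0,16,0,0,0,1])

```text
time: 45.3
tcp_pos: [0.5923, 0.1115, 0.1644]
ee_rot: [0.999, -0.04, -0.001, 0.0]
wrist_force: [-0.2, 0.6, -0.3]
width: 0.0109
```

Call:
send_rows(increments=[0,0,2,0,0,0,1,0,0,4,0,0,0,1,0,0,4,0,0,0,1])

```text
time: 45.6
tcp_pos: [0.5922, 0.1114, 0.1602]
ee_rot: [0.999, -0.04, -0.001, 0.0]
wrist_force: [0.0, -0.5, -1.5]
width: 0.0107
```

Call:
send_rows(increments=[0,0,2,0,0,0,1,0,0,2,0,0,0,1,0,0,2,0,0,0,1])

```text
time: 45.9
tcp_pos: [0.5925, 0.1115, 0.1599]
ee_rot: [0.999, -0.04, 0.0, -0.0]
wrist_force: [-0.8, -0.7, 8.1]
width: 0.0112
```

Bottomed (8 N). Hold briefly with a bit more push, then withdraw.

Call:
send_rows(increments=[0,0,2,0,0,0,1,0,0,2,0,0,0,1,0,0,2,0,0,0,1,0,0,2,0,0,0,1])

```text
time: 46.3
tcp_pos: [0.5927, 0.1115, 0.1599]
ee_rot: [0.999, -0.04, 0.001, -0.0]
wrist_force: [-2.7, -0.7, 10.7]
width: 0.0109
```

Call:
send_rows(increments=[0,0,-15,0,0,0,1,0,0,-30,0,0,0,1,0,0,-45,0,0,0,1,0,0,-80,0,0,0,1,0,0,-120,0,0,0,1,0,0,-160,0,0,0,1,0,0,-175,0,0,0,1,0,0,-175,0,0,0,1])

```text
time: 47.1
tcp_pos: [0.5929, 0.1115, 0.3375]
ee_rot: [0.999, -0.04, 0.003, -0.001]
wrist_force: [0.8, 0.3, -0.7]
width: 0.0111
```

```bash
python3 -c "
from h import *
go(450,-390,335,0)
for n in('top','side'):
  c,w=blocks(n,[(0.585,-0.0725),(.594,.112)])
  for l in('peg_mid',): print(n,[(r['at'],r['conf']) for r in arm.landmark_of(n,l)][:3])
  p,col,_=sel(w,c,(.43,.62),(-.44,-.34),(.172,.21))
  for x in np.arange(.45,.6,.01):
    q=p[abs(p[:,0]-x)<.005]
    if len(q): print(n,round(x,3),len(q),np.percentile(q[:,1],[0,50,100]).round(4),np.percentile(q[:,2],[5,50,95]).round(4))
  save(c,n+'15.png',(360,150,440,230) if n=='top' else (270,120,350,210),7)
"
```

```text
t 47.1 at [592.9 111.5 337.5] psi -4.6 J1,J6 [ 11. 105.] F [ 0.8  0.3 -0.7] w 11.1
inc [-102.3, 511.4, 0.8] [-0.002, -0.007, -0.08]
top 394 rect [583.9 -73.2  87.7  49.9] -4.41 zmed 60.0 brass (array([615.86187701, -88.11716479,  60.20687057]), np.int64(23))
top none at 0.594 0.112
top [([0.5162, -0.3924, 0.1866], 0.62)]
top 0.47 18 [-0.3983 -0.3928 -0.385 ] [0.1833 0.1896 0.1955]
top 0.48 9 [-0.396  -0.3933 -0.3895] [0.1858 0.1888 0.1922]
top 0.49 9 [-0.3967 -0.3934 -0.3902] [0.1872 0.1884 0.1919]
top 0.5 11 [-0.3966 -0.3933 -0.3904] [0.1887 0.1906 0.1936]
top 0.51 10 [-0.3969 -0.3929 -0.391 ] [0.1859 0.1891 0.1942]
top 0.52 9 [-0.399  -0.3945 -0.3901] [0.183  0.1884 0.1946]
top 0.53 12 [-0.399  -0.3944 -0.3897] [0.1846 0.1884 0.1914]
top 0.54 13 [-0.3987 -0.393  -0.3883] [0.1803 0.1883 0.1932]
top 0.55 15 [-0.3993 -0.3935 -0.3904] [0.1831 0.1864 0.1898]
top 0.56 31 [-0.4106 -0.3948 -0.3796] [0.1786 0.188  0.196 ]
top 0.57 38 [-0.411  -0.3936 -0.3794] [0.1832 0.1926 0.1974]
top 0.58 16 [-0.407  -0.3911 -0.3794] [0.1789 0.1917 0.1948]
side 270 rect [581.7 -72.4  88.3  60.8] -4.69 zme
[... 373 characters left out ...]
381 ] [0.1787 0.187  0.1906]
side 0.48 6 [-0.3939 -0.391  -0.3884] [0.1801 0.185  0.1893]
side 0.49 8 [-0.3961 -0.39   -0.3864] [0.181  0.1866 0.1889]
side 0.5 9 [-0.3969 -0.3923 -0.3855] [0.1788 0.1842 0.1874]
side 0.51 9 [-0.4015 -0.3891 -0.3792] [0.182  0.1864 0.1878]
side 0.52 7 [-0.3968 -0.3914 -0.3864] [0.1786 0.1847 0.1877]
side 0.53 9 [-0.3992 -0.3901 -0.386 ] [0.1825 0.1865 0.1895]
side 0.54 7 [-0.3977 -0.3889 -0.3829] [0.1805 0.1867 0.1907]
side 0.55 8 [-0.3951 -0.3912 -0.3818] [0.1811 0.1851 0.1879]
side 0.56 25 [-0.4087 -0.3899 -0.3743] [0.1739 0.1855 0.193 ]
side 0.57 23 [-0.405  -0.383  -0.3711] [0.1765 0.1889 0.1924]
side 0.58 6 [-0.3924 -0.3816 -0.3785] [0.178  0.1857 0.1908]
```

View pics/top15.png

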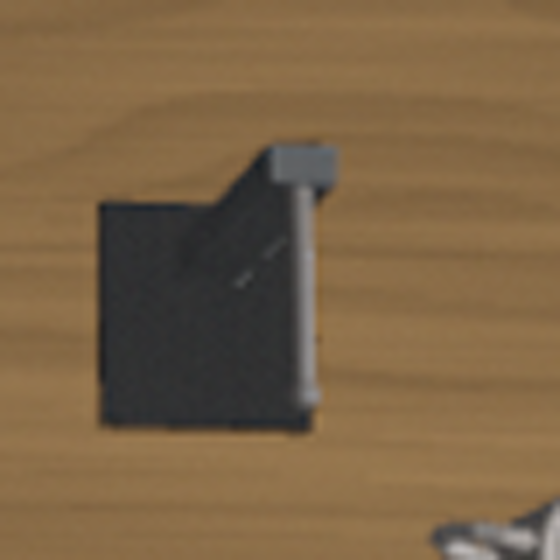

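View pics/side15.png

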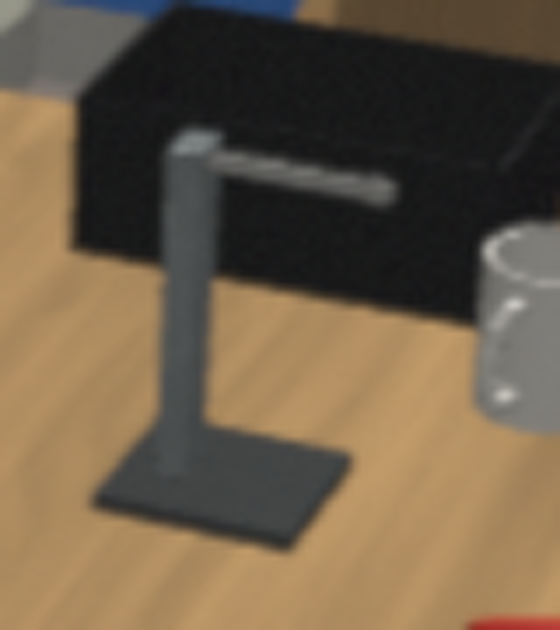

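The peg axis runs along world x at y≈-0.394, z≈0.185, with the ball at x≈0.471 (top view crop (310,395)) and the post at x≈0.565. Transit high first, to in front of the ball.

Call:
send_rows(increments=[-9,45,0,0,0,0,1,-18,90,0,0,0,0,1,-27,135,0,0,0,0,1,-36,180,0,0,0,0,1,-45,225,0,0,0,0,1,-54,270,0,0,0,-0.02,1,-63,315,0,0,0,-0.04,1,-72,360,0,0,0,-0.06,1,-81,405,0,0,0,-0.08,1,-90,450,0,0,0,-0.08,1,-102,490,0,0,0,-0.08,1,-112,514,0,0,-0.007,-0.08,1,-112,514,0,0,-0.007,-0.08,1,-112,514,0,0,-0.007,-0.08,1,-112,514,0,0,-0.007,-0.08,1])

```text
time: 48.8
tcp_pos: [0.4396, -0.3911, 0.3325]
ee_rot: [1.0, 0.0, -0.004, -0.001]
wrist_force: [-0.5, -0.4, -0.7]
width: 0.011
```

```bash
python3 -c "
from h import *
go(435,-394.5,204,0)
for n in('top','side'):
  c,w=blocks(n,[(0.585,-0.0725),(.594,.112)])
"; python3 bl.py
```

```text
t 48.8 at [ 439.6 -391.1  332.5] psi 0.0 J1,J6 [-42.  48.] F [-0.5 -0.4 -0.7] w 11.0
inc [-3.6, 3.6, 128.5] [-0.001, 0.008, 0.001]
top 392 rect [583.8 -73.2  88.7  49.9] -4.44 zmed 60.2 brass (array([615.45541042, -88.42457345,  61.57085745]), np.int64(22))
top 439 rect [591.3 111.6 101.5  50.8] -4.8 zmed 60.1 brass (array([630.31379953,  97.00328188,  61.60971316]), np.int64(21))
side 283 rect [582.6 -72.3  88.8  61.9] 0.5 zmed 58.4 brass (array([615.64644517, -87.98999016,  60.15617301]), np.int64(14))
side 415 rect [589.8 113.6 102.6  59.1] -3.25 zmed 58.5 brass (array([621.40713767,  96.49085099,  59.45280931]), np.int64(21))
50 11 [[-4.8, -13.0], [-2.9, -6.6], [1.5, 10.6]]
60 11 [[-4.5, -17.6], [-3.1, -10.4], [-0.1, 12.7]]
70 10 [[-5.5, -16.7], [-4.1, -4.0], [-1.4, 13.9]]
80 11 [[-4.5, -17.6], [-2.9, -10.4], [1.3, 11.8]]
90 11 [[-5.0, -16.7], [-3.5, -8.2], [-0.2, 8.7]]
100 8 [[-5.5, -16.5], [-3.9, -10.5], [-1.1, 13.0]]
110 11 [[-5.3, -14.9], [-3.5, -7.0], [-0.3, 13.1]]
120 10 [[-5.1, -12.5], [-3.6, -5.1], [-0.7, 16.6]]
```

Blocks are still in place. Lower in front of the ball.

Call:
send_rows(increments=[-4,4,40,0,0.008,0,1,-4,4,80,0,0.008,0,1,-4,4,115,0,0.008,0,1,-4,4,128,0,0.008,0,1,-4,4,128,0,0.008,0,1,-4,4,128,0,0.008,0,1])

```text
time: 49.55
tcp_pos: [0.4353, -0.3946, 0.2061]
ee_rot: [1.0, 0.001, 0.001, 0.0]
wrist_force: [0.2, 0.2, -0.2]
width: 0.011
```

```bash
python3 -c "
from h import *
go(497,-394.5,204,0)
for n in('top','side'):
  c,w=cloud(n)
  save(c,n+'16.png',(350,140,450,240) if n=='top' else (260,100,370,210),5)
"
```

```text
t 49.55 at [ 435.3 -394.6  206.1] psi 0.1 J1,J6 [-42.  48.] F [ 0.2  0.2 -0.2] w 11.0
inc [61.7, 0.1, 2.2] [0.0, -0.002, 0.002]
```

View pics/side16.png

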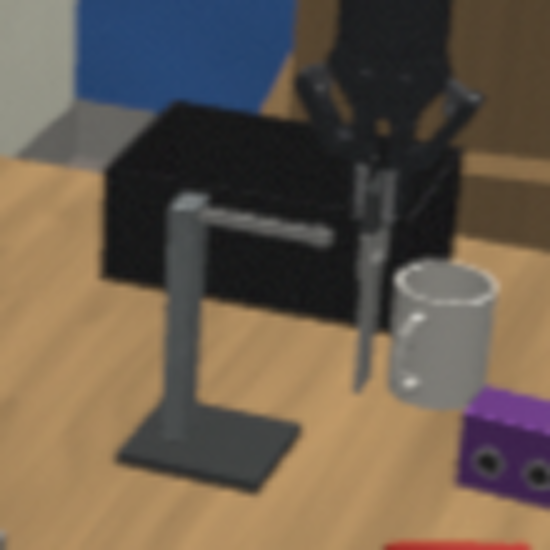

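View pics/top16.png

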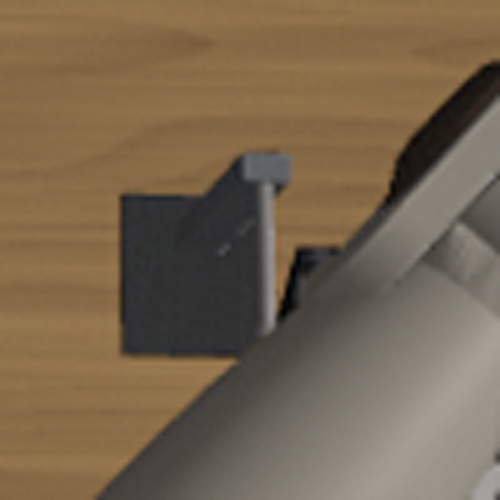

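The ball at (322,237) lines up with the eye near (373,245). Slide on carefully.

Call:
send_rows(increments=[10,0,1.5,0,0,0,1,20,0,1.5,0,0,0,1,28,0,1.5,0,0,0,1,28,0,1.5,0,0,0,1])

```text
time: 50.05
tcp_pos: [0.4649, -0.3949, 0.2051]
ee_rot: [1.0, 0.001, 0.001, 0.0]
wrist_force: [-0.9, -0.9, -0.4]
width: 0.0108
```

Call:
send_rows(increments=[7,0,0,0,0,0,1,14,0,0,0,0,0,1,18,0,0,0,0,0,1,18,0,0,0,0,0,1])

```text
time: 50.45
tcp_pos: [0.4834, -0.3947, 0.2048]
ee_rot: [1.0, 0.002, 0.001, 0.0]
wrist_force: [0.1, 0.2, -1.7]
width: 0.0112
```

```bash
python3 -c "
from h import *
go(497,-394.5,204,0)
for n in('side',):
  c,w=cloud(n)
  save(c,n+'17.png',(260,100,370,210),5)
"
```

```text
t 50.45 at [ 483.4 -394.7  204.8] psi 0.2 J1,J6 [-39.  51.] F [ 0.1  0.2 -1.7] w 11.2
inc [13.6, -0.2, 0.9] [0.001, -0.003, 0.003]
```

View pics/side17.png

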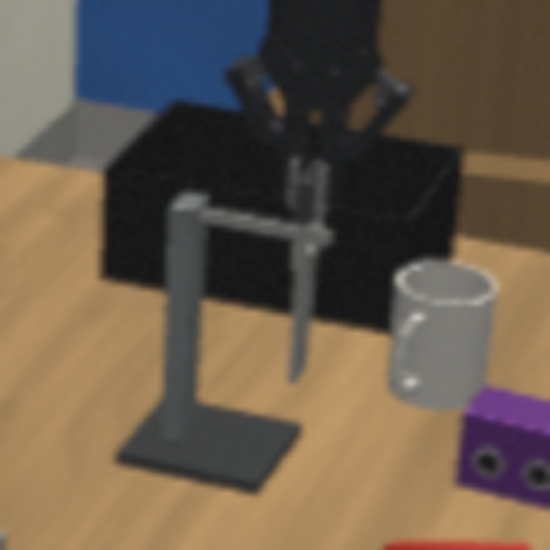

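Call:
send_rows(increments=[7,0,0,0,0,0,1,14,0,0,0,0,0,1,17,0,0,0,0,0,1,17,0,4,0,0,0,1,17,0,6,0,0,0,1,17,0,6,0,0,0,1])

```text
time: 51.1
tcp_pos: [0.4997, -0.3946, 0.1984]
ee_rot: [1.0, 0.001, 0.001, 0.0]
wrist_force: [-0.2, -1.0, -1.1]
width: 0.0108
```

Call:
send_rows(increments=[0,0,1,0,0,0,1,0,0,2,0,0,0,1,0,0,2,0,0,0,1])

```text
time: 51.4
tcp_pos: [0.4996, -0.3946, 0.1963]
ee_rot: [1.0, 0.001, 0.001, 0.0]
wrist_force: [0.1, 0.4, -1.4]
width: 0.0109
```

Call:
send_rows(increments=[0,0,1,0,0,0,1,0,0,2,0,0,0,1,0,0,2,0,0,0,1])

```text
time: 51.7
tcp_pos: [0.4997, -0.3947, 0.1957]
ee_rot: [1.0, 0.001, 0.002, 0.001]
wrist_force: [-1.9, 1.6, 7.1]
width: 0.0109
```

The eye rests on the peg (7 N at z≈196, as predicted). Open and rise.

Call:
send_rows(increments=[0,0,-1,0,0,0,0.6,0,0,-1,0,0,0,0.4,0,0,-1,0,0,0,0.1,0,0,-1,0,0,0,-0.2,0,0,-1,0,0,0,-0.6,0,0,-1,0,0,0,-1,0,0,-1,0,0,0,-1,0,0,-1,0,0,0,-1])

```text
time: 52.5
tcp_pos: [0.4997, -0.3947, 0.1967]
ee_rot: [1.0, 0.001, 0.002, 0.001]
wrist_force: [0.9, 0.4, 0.2]
width: 0.0854
```

```bash
python3 -c "
from h import *
go(497,-394.5,330,0)
c,w=cloud('side')
save(c,'side18.png',(260,100,370,210),5)
"
```

```text
t 52.5 at [ 499.7 -394.7  196.7] psi 0.2 J1,J6 [-38.  52.] F [0.9 0.4 0.2] w 85.4
inc [-2.3, -0.0, -133.3] [0.001, -0.003, 0.003]
```

View pics/side18.png

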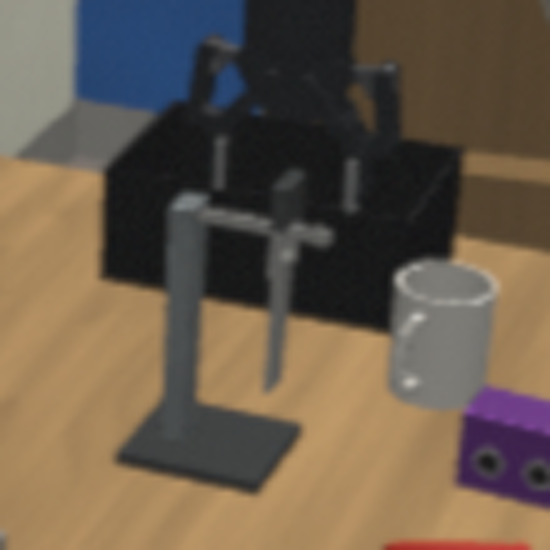

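Hanging freely (grip at (288,200), blade below). Rise straight up, then move off and check everything.

Call:
send_rows(increments=[0,0,-40,0,0,0,-1,0,0,-80,0,0,0,-1,0,0,-120,0,0,0,-1,-45,0,-135,0,0,0,-1,-90,0,-135,0,0,0,-1,-135,0,-135,0,0,0,-1,-180,0,-135,0,0,0,-1,-180,0,-135,0,0,0,-1,-180,0,-135,0,0,0,-1])

```text
time: 53.45
tcp_pos: [0.3186, -0.3952, 0.3319]
ee_rot: [1.0, 0.001, 0.002, 0.001]
wrist_force: [-0.1, -0.3, -0.1]
width: 0.0852
```

```bash
python3 -c "
from h import *
for n in('top','side'):
  c,w=blocks(n,[(0.585,-0.0725),(.594,.112)])
  print([(r['at'],r['conf']) for r in arm.landmark_of(n,'gauge_eye')][:2],[(r['at'],r['conf']) for r in arm.landmark_of(n,'gauge')][:2])
  for l in('valve_end','plain_b_end'):print(l,[(r['at'],r['conf']) for r in arm.landmark_of(n,l)][:3])
  p,_,_=sel(w,c,(.47,.53),(-.43,-.36),(.195,.235));print(rect(p) if len(p)>3 else len(p))
  p,_,_=sel(w,c,(.47,.53),(-.43,-.36),(.07,.15));print(rect(p) if len(p)>3 else len(p))
  save(c,n+'19.png')
  save(c,n+'19z.png',(120,120,420,300) if n=='top' else (140,100,400,340),2.3)
print(arm.get_state()['wrist_force'],arm.get_state()['time'])
"
```

```text
top 392 rect [584.5 -73.3  88.9  49.8] -4.9 zmed 59.9 brass (array([615.30902881, -88.15254654,  60.99303371]), np.int64(22))
top 435 rect [592.5 111.5 101.8  50.5] -4.08 zmed 60.1 brass (array([630.59433918,  97.07910838,  60.64658243]), np.int64(21))
[([0.4185, -0.5611, 0.0004], 0.64), ([0.7066, -0.0044, -0.0009], 0.62)] [([0.5011, -0.3904, 0.068], 0.58)]
valve_end [([0.6437, 0.1092, 0.0309], 0.61), ([0.7101, -0.0056, -0.0012], 0.28)]
plain_b_end [([0.3054, -0.1053, 0.0319], 0.83), ([0.6275, -0.0751, 0.0317], 0.63), ([0.4173, -0.0003, 0.0278], 0.57)]
(array([ 498.9, -394.7,   40.7,   40. ]), 48.83)
(array([ 497.2, -390.4,   31.3,    5.7]), 82.65)
side 278 rect [581.9 -70.2  90.6  58.6] -2.77 zmed 58.4 brass (array([615.71885822, -88.15113681,  60.04557605]), np.int64(14))
side 412 rect [591.6 113.8 105.5  58. ] -2.01 zmed 58.5 brass (array([620.99494011,  97.24877795,  60.04161598]), np.int64(21))
[([0.4946, -0.3982, 0.1769], 0.49)] [([0.5033, -0.3879, 0.0624], 0.64)]
valve_end [([0.6378, 0.1098, 0.0299], 0.73)]
plain_b_end [([0.4103, 0.0057, 0.0312], 0.88), ([0.3055, -0.1051, 0.0288], 0.82), ([0.6218, -0.0727, 0.0252], 0.64)]
(array([ 496.2, -393.8,   52.8,   13.4]), 89.97)
(array([ 497.6, -390.1,   44.1,    7.4]), -89.19)
[-0.65264782  0.66467944  0.11620498] 53.95
```

View pics/side19z.png

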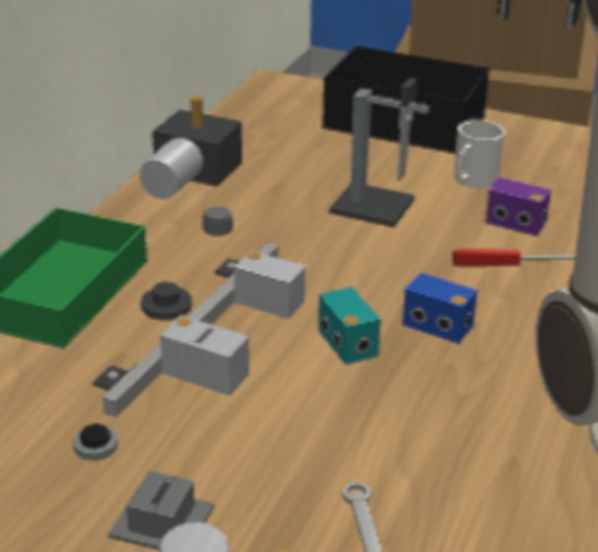

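View pics/top19z.png

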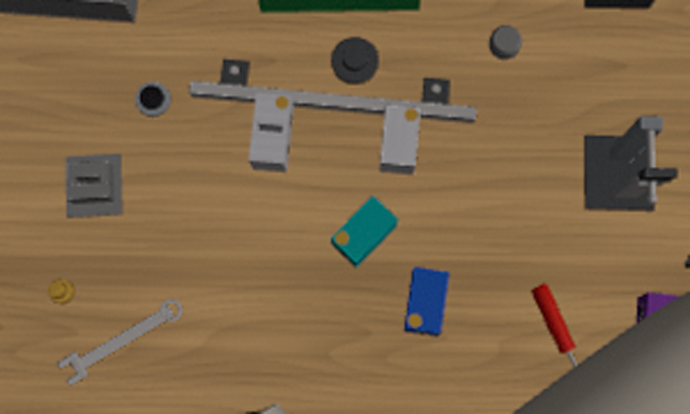

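Everything is in place: the blocks are end-on at (270,130) and (401,137) in the top view, and the gauge hangs on the peg at (657,174). Let it settle for a second, recheck, and hand in.

Call:
send_rows(increments=[0,0,0,0,0,0,-1,0,0,0,0,0,0,-1,0,0,0,0,0,0,-1,0,0,0,0,0,0,-1,0,0,0,0,0,0,-1,0,0,0,0,0,0,-1,0,0,0,0,0,0,-1,0,0,0,0,0,0,-1,0,0,0,0,0,0,-1,0,0,0,0,0,0,-1])

```text
time: 54.95
tcp_pos: [0.3197, -0.395, 0.3309]
ee_rot: [1.0, 0.002, 0.001, 0.0]
wrist_force: [-0.1, 1.0, 0.3]
width: 0.0853
```

```bash
python3 -c "
from h import *
c,w=blocks('top',[(0.585,-0.0725),(.594,.112)])
for n in('side',):
  c,w=cloud(n)
  p,_,_=sel(w,c,(.47,.53),(-.43,-.36),(.195,.235));print(rect(p))
  p,_,_=sel(w,c,(.47,.53),(-.43,-.36),(.07,.15));print(rect(p))
print(arm.sign_off())
"
```

```text
top 390 rect [583.8 -73.2  87.9  49.9] -4.51 zmed 60.0 brass (array([615.4350413 , -87.677428  ,  61.61703544]), np.int64(22))
top 438 rect [592.7 111.7 102.3  50.8] -4.45 zmed 60.1 brass (array([630.5712249 ,  96.99168786,  61.88786567]), np.int64(20))
(array([ 496.9, -394.4,   46.1,   13.8]), -89.11)
(array([ 497.7, -386.9,   43.6,    8.6]), 89.49)
the job is handed in; nothing more can be done
None
```

The job is done and handed in at about 55 s; the hand-in gives no verdict.

- **Blocks:** Two were there, the valve and plain_b. I stood both with their machined long sides against the bar and pressed the button. Then I turned each to its machined end and pressed it again. I pushed each block to contact at about 12–15 N, and the button went to its stop both times. I could not read the button's travel or its counted presses, so that rests on the tool height and the force.
- **Gauge:** It went into the valve's slot without resistance until it bottomed at about 8–11 N. I then withdrew it and hung it by its eye on the peg.
- **Last checks, blocks:** The final top picture shows both at -4.5°, against about -4.6° for the bar. Their centres are within about 1 mm of where they stood at contact. I saw no block knocked aside.
- **Last checks, gauge:** It hangs at x≈0.497, y≈-0.394. Its blade reads 4–7 mm off in y, a tilt of about 0.03–0.07 rad or camera noise, within the 0.25 rad limit.
- **Disagreements:** The side camera read up to about 3 mm (8 mm for the valve's plug) off the top camera and the contact positions. I went by the top camera and contact.
- **Other things on the bench:** The bystanders and coloured look-alikes I could see looked unmoved. The oil can was mostly out of view, and I did not measure any of them at the end.

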